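Put the swapped display signs back with their pastries

ROBOT

A 6-joint arm with a two-finger parallel gripper is mounted at the origin on a cart in front of the work surface, level with it; the furniture and walls round the work are solid. World frame = base frame: x ahead of the robot, y to its left, z up, the work surface at z = 0. Lengths are in m, angles in degrees, forces in N, time in s.
With the tool pointing down it reaches from about 0.375 to 0.9 m from the base axis. Payload 3.1 kg.
Tool frame: the origin (TCP) lies at the very end of the fingers, on their centre line; the grasp point (between the pads) lies 19 mm behind it (bot.hold_point_z is the z of the grasp point in the tool frame, in m); z points along the fingers, y is the direction in which the jaws open and shut (so a half turn about z gives the same grasp; the last joint's range is limited). The gripper opens to 87 mm and grips with 3 to 60 N. Pads are 19 mm wide; open, the fingers measure 117 mm over their backs; the gripper's body (75 mm by 190 mm) begins 51 mm behind the grasp point.
Start: joints at [62.653, 30.224, 82.088, -0, 67.689, -10.227], TCP at [0.184, 0.597, 0.223] pointing down, gripper open.
Joint ranges: [-176.69, 176.69], [-43.24, 126.21], [12.49, 139.97], [-82, 262], [0, 151.66], [-163.58, 163.58]. Speed limits (degrees/s): [159.86, 159.86, 180, 180, 180, 180].

INTERFACE

Orientations are given as a 3x3 rotation matrix whose columns are the frame's x, y, z axes.
In Python, from rig import bot gives the robot as it stands.
- The arm moves only by the tool servo_tool, never from a script. Its argument "increments" is a list of rows, each a list of 3 entries, a list of its own where there are three numbers: the closure, from 0 (fully open) to 1 (shut), then the shift along the tool's x, y, z in mm, then the turn about the tool's z in degrees. In form: [[claw, [x, y, z], turn], ...]. A call has 1 to 5 rows; each row shifts and turns the commanded pose from where the row before left it, along the tool's axes as they then stand; what a row does not reach is not made up. A row lasts 1/8 s, in which the tool goes at most 62.5 mm and 10.7 degrees, less where a joint would pass 70% of its speed; a pose out of reach is approached as far as the arm can. A call with a gripper value outside its range is refused whole. The fingers move at their own pace and stop on an object; the grip force is fixed at half the most. Time passes only in rows, so rows that do not move let the fingers close. It gives the time, the measured TCP pose, the force and the opening at its end, in the units of the state.
- bot.read_state(): the state, without advancing time (a new reading comes with each control period).
- bot.capture(name): name is "scene" or "top" or "wrist"; returns (picture, depth): 480x640x3 uint8, blue, green, red; 480x640 float32, m along the optical axis (not along the pixel's ray), 0 where there is no reading.
- bot.camera_info(name): a dict with "K" (3x3 intrinsics, pixels), "R" (3x3) and "t" (3): a world point X has camera coordinates R X + t; the wrist camera has in their place "mount" (4x4, takes a point from camera to tool coordinates, whose origin is the TCP and whose axes are the flange's). Camera axes: x right, y down, z forward; pixel columns grow to the right and rows downward; lengths in m; the calibration is good to about 2 mm. A picture is of the moment at which its call begins: read the wrist's pose just before it. camera_info takes no time and is no camera call.
- bot.hand_in(): hands the job in, once; it reports no verdict.
Trained networks look in the newest picture that a camera, given by its name, has taken for a name from the list of things; names that differ only in an ending like _2 or _b are one class to them, and where a whole thing is asked for, a point or a joint stands for the part that bears it (a point fixed in the world has none). Each returns a list of dicts, best first, with "p" (0 to 1); they miss things now and then, are a little off and sometimes report something else, mostly with a low value. They report only what shows in the picture. A call takes as long as a camera call.
- bot.find_in(camera, thing): "bbox" ([left, top, right, bottom] in pixels, round what is visible of it).
- bot.trace(camera, thing): "region" (480x640 bool, what is visible of it) and "bbox" ([left, top, right, bottom] in pixels, round what is visible of it).
The state is a dict: "time_s": time; "joint_positions": joint angles; "qvel": joint speeds; "tau": joint torques, N m; "position": TCP position; "tcp_rot": TCP orientation; "force": force on the tool from outside, world axes, zero at the start; "moment": the same for the moment, N m; "opening": opening from 0.0 (shut) to 1.0 (fully open).
Only numpy, scipy, OpenCV 4.12 (cv2) and the standard library are available. Lean on these libraries where they do the work, as an engineer would, in place of code of your own. Each camera call takes 0.05 s, during which the arm holds its last target.

TASK

The three signs on the counter stand in the wrong pastry boards. Using the empty spare holder to park one of them on the way, put each sign where it belongs: the crescent in the sleeve of the board with the croissants, the ring in that of the ring cookies, the oval in that of the oval biscuits. Never lay a sign down and leave the drinking glass and the tin of stirrers where they are; finish with every sign fully home in its sleeve, set square to its board, and the spare holder empty.

Things in the scene. Friction and masses are not known exactly. Their poses are not given: they have to be found in the camera images.
- crescent_sign: Sign, 135 mm tall, 160 g: round steel stem (14 mm) topped by a wooden grip block, 22 mm along x, 16 mm along y, spanning z 103 to 135 mm; below it a flat wooden crescent, 84 mm wide along y, slopes down to the +x side (to x 50, z 60 mm). Grip the block from above on its y sides. Origin: centre of the stem's foot; z up the stem, y across the panel.
- ring_sign: Sign with the same stem and grip block; the sloping wooden panel is a flat ring, 69 mm across with a 31 mm hole, reaching x 65, z 50 mm. Origin: centre of the stem's foot; z up the stem, y across the panel.
- oval_sign: Sign with the same stem and grip block; the sloping wooden panel is a solid oval with six dark dots, 88 mm wide along y, 50 mm long, reaching x 50, z 61 mm. Origin: centre of the stem's foot; z up the stem, y across the panel.
- croissant_board: Fixed board with two croissants (tops under 60 mm) at its front (-x side), a steel sleeve behind. Origin: on the counter, on the sleeve's axis, z up. Board: 15 mm thick, 110 mm to -x, 35 mm to +x, 62 mm to each side. Sleeve: flared mouth 33 mm wide at z 60 mm, 17 mm bore below z 52 mm, floor at z 18 mm (a sign's foot rests on it). Square: the sign's x along the board's x.
- ring_board: The same board and sleeve, with two ring cookies on it; origin, axes and sizes as for croissant_board.
- biscuit_board: The same board and sleeve, with four small oval biscuits on it; origin, axes and sizes as for croissant_board.
- spare_holder: Fixed round wooden foot, 70 mm diameter, 15 mm high, with the same upright steel sleeve in its middle, empty at the start: mouth 33 mm at z = 60 mm, bore 17 mm, floor at z = 18 mm. Origin on the counter on the sleeve's axis, z up.
- water_glass: Bystander: clear drinking glass, 75 mm wide, 111 mm high, loose on the counter to the front right. Origin at the centre of its underside.
- stirrer_tin: Bystander: grey tin holding wooden stirrers, 67 mm wide, 142 mm high, loose on the counter to the front right. Origin at the centre of its underside.

How it is judged (in metres and radians):
On the way:
1. one of the signs stands fully home in the spare holder (((horizontal distance between crescent_sign and spare_holder below 0.008 m and z of crescent_sign in the frame of spare_holder below 0.024 m and angle between crescent_sign's own z axis and vertical below 0.15 rad) or (horizontal distance between ring_sign and spare_holder below 0.008 m and z of ring_sign in the frame of spare_holder below 0.024 m and angle between ring_sign's own z axis and vertical below 0.15 rad) or (horizontal distance between oval_sign and spare_holder below 0.008 m and z of oval_sign in the frame of spare_holder below 0.024 m and angle between oval_sign's own z axis and vertical below 0.15 rad))), for 0.2 s.
At the end, for the whole second after the job is handed in: Crescent sign in the croissant board, ring sign in the ring-cookie board, oval sign in the biscuit board: each stem foot within 8 mm of the sleeve's axis and 6 mm of its floor, upright within 0.15 rad, square to its board within 0.3 rad, at rest; spare holder empty (horizontal distance between crescent_sign and croissant_board below 0.008 m and z of crescent_sign in the frame of croissant_board below 0.024 m and angle between each of crescent_sign, ring_sign, oval_sign's own z axis and vertical below 0.15 rad and angle between the x axis of crescent_sign and the x axis of croissant_board, either way round below 0.3 rad and linear speed of each of crescent_sign, ring_sign, oval_sign below 0.02 m/s and horizontal distance between ring_sign and ring_board below 0.008 m and z of ring_sign in the frame of ring_board below 0.024 m and angle between the x axis of ring_sign and the x axis of ring_board, either way round below 0.3 rad and horizontal distance between oval_sign and biscuit_board below 0.008 m and z of oval_sign in the frame of biscuit_board below 0.024 m and angle between the x axis of oval_sign and the x axis of biscuit_board, either way round below 0.3 rad); the robot touches nothing.
It fails at once if a sign is laid down or topples (leans more than 0.6 rad) (angle between any of crescent_sign, ring_sign, oval_sign's own z axis and vertical above 0.6 rad).
It fails at once if the water glass is pushed more than 25 mm or toppled (distance of water_glass from where it was at the start of the episode above 0.025 m or angle between water_glass's own z axis and vertical above 0.5 rad).
It fails at once if the stirrer tin is pushed more than 25 mm or toppled (distance of stirrer_tin from where it was at the start of the episode above 0.025 m or angle between stirrer_tin's own z axis and vertical above 0.5 rad).
It also fails if it takes over 112 s, if anything falls off the work surface, if the arm or the gripper's body presses on something with over 40 N, if the wrist force passes 120 N, or if a joint passes its speed limit or range.

## Working session

There is one attempt and no reset: what is moved stays moved. The work goes in short steps, Python scripts to look and compute and a tool call to move; the robot and the scene stay as the last step left them, time stands still between calls to the robot, and variables do not carry over. Pictures are saved under pics/ and viewed, and the job is handed in when it is done.

Besides the shell and the picture viewer there is one more tool, called after ">>>" in YAML: its name, and indented under it one key for each argument. servo_tool: Moves the arm, as the interface text tells. Its arguments: {"type":"object","properties":{"increments":{"type":"array","items":{"type":"array"}}},"required":["increments"]}

```bash
ls; mkdir -p pics; python3 - <<'E'
from rig import bot
import cv2
print({k:v for k,v in bot.read_state().items()}, bot.hold_point_z)
for n in("scene","top","wrist"):
    im,d=bot.capture(n); cv2.imwrite(f"pics/{n}0.png",im); print(n,bot.camera_info(n))
E
```

```text
pics
{'time_s': 0.0, 'joint_positions': array([ 6.26512337e+01,  3.02770724e+01,  8.21585246e+01,  1.11442169e-03,
        6.76871597e+01, -1.02262833e+01]), 'qvel': array([-0.06166557, -0.00306259,  0.03669169, -0.06665169,  0.00970339,
        0.01943862]), 'tau': array([ 1.29413103e-03, -4.40036201e+01, -1.76591223e+01,  6.33790484e-02,
        5.81736490e-02, -1.62359333e-04]), 'position': array([0.18361988, 0.59664374, 0.22158006]), 'tcp_rot': array([[-9.55675180e-01,  2.94421381e-01, -1.00026221e-03],
       [ 2.94422811e-01,  9.55673385e-01, -1.89476411e-03],
       [ 3.98064911e-04, -2.10527904e-03, -9.99997705e-01]]), 'force': array([-1.18473187,  1.8400509 ,  0.52991823]), 'moment': array([-0.00640813,  0.01394292,  0.00059967]), 'opening': 1.0046606766581816} -0.0187
scene {'K': array([[531.70608926,   0.        , 307.61374013],
       [  0.        , 531.70608926, 228.71162349],
       [  0.        ,   0.        ,   1.        ]]), 'R': array([[ 0.89110983, -0.45377428, -0.00348972],
       [-0.23584083, -0.45654051, -0.85787521],
       [ 0.3876885 ,  0.76528405, -0.513846
[... 246 characters left out ...]
473, -0.99921381, -0.03950676],
       [-0.98540827,  0.00998697, -0.1699141 ],
       [ 0.17017506,  0.03836707, -0.98466665]]), 't': array([-0.13209545,  0.52261487,  0.83012491])}
wrist {'K': array([[397.49859664,   0.        , 312.77070259],
       [  0.        , 397.49859664, 237.67352033],
       [  0.        ,   0.        ,   1.        ]]), 'mount': array([[-9.85156868e-04, -9.64425550e-01, -2.64352770e-01,
         7.31101241e-02],
       [ 9.99999415e-01, -8.32043386e-04, -6.91168815e-04,
        -3.11317945e-04],
       [ 4.46627891e-04, -2.64353297e-01,  9.64425806e-01,
        -1.62740467e-01],
       [ 0.00000000e+00,  0.00000000e+00,  0.00000000e+00,
         1.00000000e+00]])}
```

View pics/scene0.png

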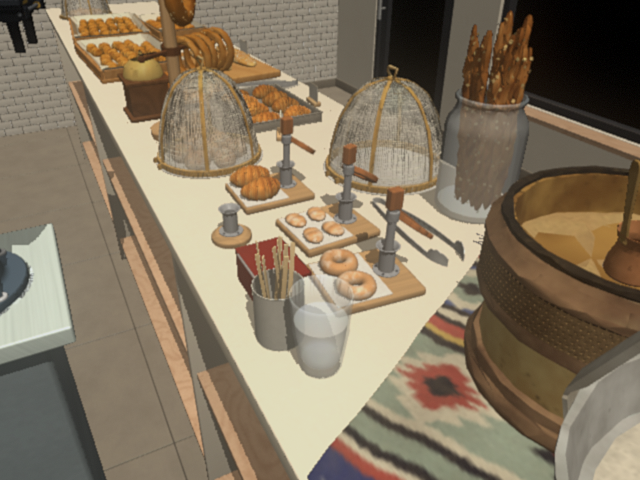

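View pics/top0.png

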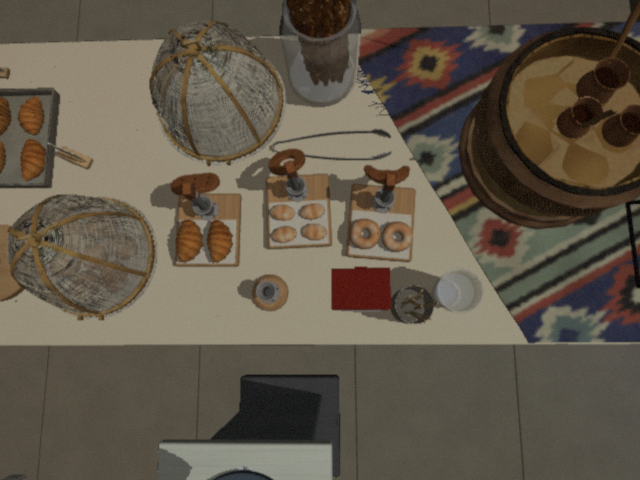

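View pics/wrist0.png

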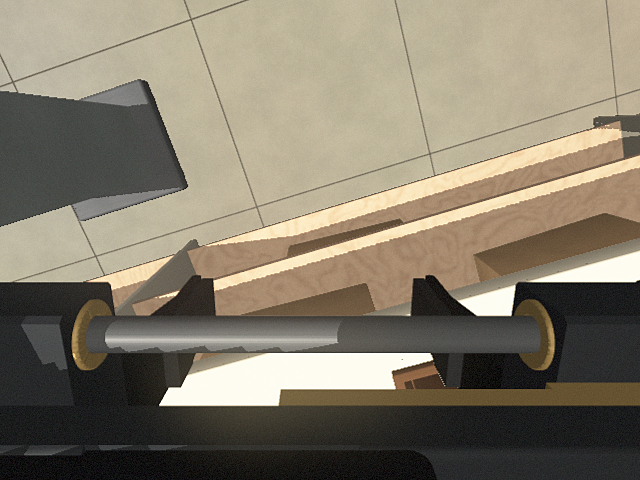

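```bash
cat >h.py <<'E'
from rig import bot
import numpy as np,cv2
def cloud(n,d):
    c=bot.camera_info(n);K=c["K"]
    v,u=np.mgrid[0:480,0:640]
    P=np.stack([(u-K[0,2])*d/K[0,0],(v-K[1,2])*d/K[1,1],d],-1)
    if n=="wrist":
        s=bot.read_state();M=c["mount"]
        T=P@M[:3,:3].T+M[:3,3]
        return T@s["tcp_rot"].T+s["position"]
    return (P-c["t"])@c["R"]
def tracec(n,t,k=0):
    r=bot.trace(n,t); return r
E
python3 - <<'E'
from h import *
names="crescent_sign ring_sign oval_sign croissant_board ring_board biscuit_board spare_holder water_glass stirrer_tin".split()
for cam in("top","scene"):
    im,d=bot.capture(cam);W=cloud(cam,d); np.save(f"{cam}_W.npy",W);np.save(f"{cam}_d.npy",d)
    for t in names:
        for r in bot.trace(cam,t)[:2]:
            m=r["region"]&(d>0); P=W[m]
            if r["p"]<.3 or len(P)<5: print(cam,t,r["p"]);continue
            np.save(f"m_{cam}_{t}.npy",m) if not np.any([0]) else 0
            print(cam,t,round(r["p"],2),r["bbox"],len(P),"pct5",np.percentile(P,3,axis=0).round(3),"pct97",np.percentile(P,97,axis=0).round(3))
            im[m]=im[m]//2+np.array([0,90,0],np.uint8)
    cv2.imwrite(f"pics/{cam}_tr.png",im)
W=np.load("top_W.npy");
# height map coarse
xs=np.arange(.3,1.0,.05);ys=np.arange(.45,-.5,-.05)
print("y",ys.round(2))
for x in xs:
    print(round(x,2),[ int(1000*W[...,2][(abs(W[...,0]-x)<.025)&(abs(W[...,1]-y)<.025)].max(initial=-.001)) for y in ys])
E
```

```text
top crescent_sign 0.61 [363.3, 163.4, 411.1, 200.8] 683 pct5 [ 0.589 -0.298  0.063] pct97 [ 0.642 -0.23   0.153]
top crescent_sign 0.59 [174.1, 192.3, 241.7, 265.9] 4420 pct5 [0.48  0.017 0.01 ] pct97 [0.612 0.133 0.056]
top ring_sign 0.64 [270.4, 148.5, 305.8, 192.7] 933 pct5 [ 0.615 -0.114 -0.   ] pct97 [ 0.691 -0.056  0.153]
top oval_sign 0.9 [171.3, 169.3, 222.8, 207.5] 995 pct5 [0.58  0.041 0.07 ] pct97 [0.635 0.115 0.152]
top croissant_board 0.7 [174.2, 190.5, 242.8, 265.6] 4487 pct5 [0.48  0.016 0.01 ] pct97 [0.613 0.134 0.056]
top ring_board 0.59 [347.4, 183.3, 417.1, 258.6] 4469 pct5 [ 0.49  -0.317  0.012] pct97 [ 0.623 -0.201  0.055]
top biscuit_board 0.65 [267.3, 170.0, 334.9, 251.3] 4576 pct5 [ 0.513 -0.158  0.01 ] pct97 [ 0.649 -0.041  0.056]
top biscuit_board 0.65 [346.2, 184.4, 417.4, 263.9] 4688 pct5 [ 0.489 -0.319  0.01 ] pct97 [ 0.624 -0.2    0.056]
top spare_holder 0.57 [251.8, 274.6, 287.5, 308.5] 1007 pct5 [ 0.396 -0.075  0.008] pct97 [ 0.454 -0.017  0.06 ]
top water_glass 0.66 [430.9, 269.6, 483.5, 313.2] 1745 pct5 [ 0.389 -0.411  0.063] pct97 [ 0.454 -0.343  0.
[... 1815 characters left out ...]
, 33, 31, 40, 39, 39, 4, 18, 224]
0.6 [2, 2, 0, 154, 142, 68, 17, 154, 154, 18, 32, 156, 31, 18, 155, 112, 14, 207, 230]
0.65 [37, 33, 3, 3, 3, 3, 2, 95, 97, 3, 113, 154, 18, 89, 103, 102, 11, 228, 228]
0.7 [42, 57, 59, 14, 3, 4, 99, 152, 151, 134, 78, 87, 15, 14, 22, 20, 12, 231, 229]
0.75 [38, 31, 4, 3, 3, 25, 164, 194, 198, 191, 136, 14, 15, 14, 25, 20, 14, 213, 229]
0.8 [42, 31, 4, 4, 3, 73, 179, 212, 227, 198, 155, 280, 305, 218, 17, 16, 16, 16, 229]
0.85 [29, 29, 4, 4, 5, 2, 174, 200, 201, 195, 158, 295, 294, 265, 16, 16, 16, 16, 16]
0.9 [3, 3, 4, 4, 4, 3, -1, 175, 178, 169, 91, 228, 221, 218, 16, 14, 15, 16, 13]
0.95 [3, 3, 4, 3, 3, 4, -1, -1, -1, 3, 3, -1, 90, -1, 11, 12, 12, 14, 11]
```

```bash
python3 - <<'E'
from h import *
W=np.load("top_W.npy");S=np.load("scene_W.npy")
cs={"croissant":(.597,.06),"biscuit":(.63,-.1),"ring":(.6,-.26)}
for A,nm in((W,"top"),(S,"scene")):
  for k,(x,y) in cs.items():
    P=A[(A[...,2]>.135)&(A[...,2]<.165)&(abs(A[...,0]-x)<.06)&(abs(A[...,1]-y)<.05)]
    T=P[P[:,2]>.149]
    r=cv2.minAreaRect((T[:,:2]*1000).astype(np.float32)) if len(T)>4 else None
    print(nm,k,len(T),"top mean",T.mean(0).round(4),"minmax",T.min(0).round(4),T.max(0).round(4),r)
    # board: points z 8..20 within
    B=A[(A[...,2]>.010)&(A[...,2]<.020)&(A[...,0]>x-.15)&(A[...,0]<x+.06)&(abs(A[...,1]-y)<.078)]
    r=cv2.minAreaRect((B[:,:2]*1000).astype(np.float32)); print("   board",len(B),r)
    print("   corners",cv2.boxPoints(r).round(0).tolist())
  P=A[(A[...,2]>.056)&(A[...,2]<.066)&(abs(A[...,0]-.425)<.04)&(abs(A[...,1]+.047)<.04)]
  print(nm,"spare rim",len(P),P.mean(0),cv2.minEnclosingCircle((P[:,:2]*1000).astype(np.float32)))
  P=A[(A[...,2]>.010)&(A[...,2]<.020)&(abs(A[...,0]-.425)<.045)&(abs(A[...,1]+.047)<.045)]
  print(nm,"spare foot",len(P),cv2.minEnclosingCircle((P[:,:2]*1000).astype(np.float32)))
im=cv2.imread("pics/top0.png")[140:330,160:500]
cv2.imwrite("pics/crop.png",cv2.resize(im,None,fx=2.3,fy=2.3,interpolation=cv2.INTER_CUBIC))
P=W[(W[...,2]>.17)&(W[...,1]<-.34)&(W[...,1]>-.5)&(W[...,0]>.45)&(W[...,0]<.75)]
P=P[P[:,1].argsort()[::-1]][:400:40];print("pot",P.round(3))
E
```

```text
top croissant 108 top mean [0.5899 0.0766 0.1516] minmax [0.5796 0.0686 0.1491] [0.6008 0.0844 0.1546] ((590.2628173828125, 76.49991607666016), (21.258834838867188, 15.410693168640137), 1.421069622039795)
   board 2383 ((547.7235717773438, 76.27368927001953), (123.55582427978516, 143.827880859375), 89.8348617553711)
   corners [[476.0, 15.0], [619.0, 14.0], [620.0, 138.0], [476.0, 138.0]]
top biscuit 113 top mean [ 0.6246 -0.0959  0.152 ] minmax [ 0.6136 -0.1056  0.149 ] [ 0.6362 -0.0869  0.1565] ((625.152587890625, -95.72791290283203), (22.26235008239746, 15.218809127807617), 20.729066848754883)
   board 2943 ((598.964111328125, -108.52214050292969), (176.59976196289062, 144.33351135253906), 2.389508008956909)
   corners [[508.0, -40.0], [514.0, -184.0], [690.0, -177.0], [684.0, -33.0]]
top ring 117 top mean [ 0.5997 -0.2623  0.1522] minmax [ 0.5886 -0.2694  0.1491] [ 0.6108 -0.2545  0.1553] ((599.7435913085938, -261.818603515625), (14.567371368408203, 22.032060623168945), 88.40068054199219)
   board 2929 ((558.3999633789062, -259.0214538574219), (124.75276947021484, 145.07116699218
[... 1259 characters left out ...]
86308670043945, 17.532751083374023), 10.798301696777344)
   board 2184 ((557.7861328125, -259.22332763671875), (125.41241455078125, 142.73463439941406), 84.39431762695312)
   corners [[481.0, -315.0], [623.0, -329.0], [635.0, -204.0], [493.0, -190.0]]
scene spare rim 169 [ 0.42413186 -0.04069777  0.05979483] ((424.75701904296875, -44.24352264404297), 19.68538475036621)
scene spare foot 525 ((422.69183349609375, -45.539955139160156), 34.63492202758789)
pot [[ 0.684 -0.406  0.199]
 [ 0.673 -0.409  0.193]
 [ 0.682 -0.409  0.177]
 [ 0.682 -0.41   0.181]
 [ 0.663 -0.41   0.181]
 [ 0.699 -0.411  0.182]
 [ 0.658 -0.411  0.182]
 [ 0.707 -0.412  0.185]
 [ 0.653 -0.412  0.172]
 [ 0.668 -0.413  0.208]]
```

View pics/crop.png

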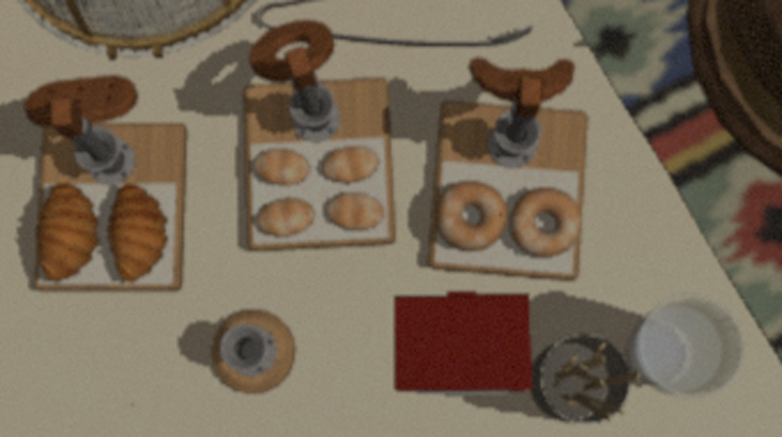

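```bash
python3 - <<'E'
from h import *
from scipy.optimize import minimize
W=np.load("top_W.npy");S=np.load("scene_W.npy")
def cl(A):return A.reshape(-1,3)
P=np.vstack([cl(W)]); 
g={"croissant":(.585,.0765),"biscuit":(.622,-.097),"ring":(.5955,-.2627)}
for k,(x,y) in g.items():
  for nm,A in(("top",cl(W)),("scene",cl(S))):
    B=A[(A[:,2]>.0105)&(A[:,2]<.019)&(A[:,0]>x-.14)&(A[:,0]<x+.045)&(abs(A[:,1]-y)<.075)]
    def mask(p):
        c,s=np.cos(p[2]),np.sin(p[2]);d=B[:,:2]-p[:2]
        u=d[:,0]*c+d[:,1]*s;v=-d[:,0]*s+d[:,1]*c
        ex=np.maximum(0,np.maximum(u-.035,-.110-u));ey=np.maximum(0,abs(v)-.062)
        return ex,ey
    # soft coverage: penalise outside, trimmed; then symmetric by border points
    best=None
    for x0 in np.arange(x-.012,x+.012,.001):
      for y0 in np.arange(y-.01,y+.01,.001):
        for t in np.radians(np.arange(-8,9,1)):
          ex,ey=mask((x0,y0,t)); f=np.minimum(np.hypot(ex,ey),.003).sum()
          if best is None or f<best[0]: best=(f,x0,y0,np.degrees(t)); 
    print(k,nm,len(B),np.round(best,4))
    # sign: panel points
    # sleeve mouth: z .055-.064
    M=A[(A[:,2]>.056)&(A[:,2]<.063)&(np.hypot(A[:,0]-x,A[:,1]-y)<.025)]
    if len(M)>5: print("   mouth",len(M),cv2.minEnclosingCircle((M[:,:2]*1000).astype(np.float32)))
for k in ("crescent","ring","oval"):
    try:m=np.load(f"m_top_{k}_sign.npy")
    except Exception as e: print(e);continue
    A=W[m]; print(k,len(A),A.mean(0))
E
```

```text
croissant top 2353 [0.0032 0.585  0.0765 0.    ]
   mouth 126 ((585.9598388671875, 77.33843994140625), 19.038482666015625)
croissant scene 1130 [ 0.0016  0.584   0.0745 -1.    ]
   mouth 103 ((585.0155639648438, 77.46195220947266), 19.65312957763672)
biscuit top 2881 [ 0.003  0.62  -0.098  2.   ]
   mouth 128 ((620.4839477539062, -97.44684600830078), 18.648130416870117)
biscuit scene 1930 [ 0.0096  0.618  -0.098   3.    ]
   mouth 137 ((619.150634765625, -96.9800796508789), 18.961097717285156)
ring top 2885 [ 2.500e-03  5.955e-01 -2.627e-01 -6.000e+00]
   mouth 139 ((595.8634643554688, -262.57666015625), 18.627277374267578)
ring scene 2058 [ 0.0068  0.5955 -0.2637 -6.    ]
   mouth 194 ((593.5088500976562, -261.6114807128906), 19.452829360961914)
crescent 4420 [0.54097205 0.0702664  0.02746592]
ring 933 [ 0.64773844 -0.08709113  0.0955857 ]
oval 995 [0.6067747  0.07501363 0.10777277]
```

```bash
python3 - <<'E'
from h import *
W=np.load("top_W.npy").reshape(-1,3)
for k,(x,y) in {"oval@C":(.585,.0765),"ring@B":(.6195,-.0975),"cres@R":(.595,-.2625)}.items():
    d=np.hypot(W[:,0]-x,W[:,1]-y)
    P=W[(W[:,2]>.066)&(W[:,2]<.130)&(d<.095)&(d>.022)&(W[:,0]>x-.005)]
    n,_,_,_=np.linalg.lstsq(np.c_[P[:,:2],np.ones(len(P))],P[:,2],rcond=None)
    r=cv2.minAreaRect((P[:,:2]*1000).astype(np.float32))
    c=P.mean(0);print(k,len(P),"centroid",c.round(4),"dir",np.degrees(np.arctan2(c[1]-y,c[0]-x)).round(1),"slope dir",np.degrees(np.arctan2(-n[1],-n[0])).round(1),n.round(2),r, P.min(0).round(3),P.max(0).round(3))
E
```

```text
oval@C 662 centroid [0.6166 0.0766 0.1   ] dir 0.1 slope dir 4.5 [-0.65 -0.05  0.5 ] ((615.7416381835938, 79.66458129882812), (44.92759323120117, 87.1758804321289), 5.666145324707031) [0.591 0.036 0.082] [0.639 0.123 0.115]
ring@B 553 centroid [ 0.6576 -0.0832  0.0928] dir 20.6 slope dir 21.2 [-0.67 -0.26  0.51] ((658.10498046875, -82.91349029541016), (54.60257339477539, 67.60277557373047), 19.34758758544922) [ 0.626 -0.117  0.07 ] [ 0.686 -0.051  0.113]
cres@R 457 centroid [ 0.6276 -0.2624  0.0988] dir 0.1 slope dir -1.6 [-0.68  0.02  0.53] ((627.848876953125, -263.5173034667969), (81.70230102539062, 38.62976837158203), 89.06175994873047) [ 0.608 -0.305  0.083] [ 0.648 -0.223  0.113]
```

>>> servo_tool:
  increments:
    - [0,[0,0,-35],-8]
    - [0,[0,0,-35],-8]
    - [0,[-20,-30,-20],0]
    - [0,[-20,-45,0],0]
    - [0,[-20,-50,0],0]

```text
time_s: 1.78
position: [0.2421, 0.4703, 0.313]
tcp_rot: [[-1.0, 0.019, 0.001], [0.019, 1.0, 0.001], [-0.001, 0.001, -1.0]]
force: [0.3, 0.8, 0.4]
opening: 1.002
```

```bash
cat >> h.py <<'E'
def go(x,y,z,yaw):
    s=bot.read_state();R=s["tcp_rot"]
    h=np.degrees(np.arctan2(R[1,0],R[0,0]))
    e=np.array([x,y,z])-s["position"]
    turn=-((180+yaw-h+180)%360-180)
    t=np.radians(180+yaw); Rn=np.c_[[np.cos(t),np.sin(t),0],[-np.sin(t)*-1*-1,np.cos(t),0],[0,0,-1]]
    Rn=np.c_[[np.cos(t),np.sin(t),0],[np.sin(t),-np.cos(t),0],[0,0,-1]]
    print("t",round(s["time_s"],2),"pos",(s["position"]*1000).round(1),"h",round(h-180,2),"F",s["force"].round(1),"op",round(s["opening"],3),"tilt",R[2,:2].round(3))
    print(" shift now-axes",(1000*R.T@e).round(1)," shift after turn",(1000*Rn.T@e).round(1),"turn",round(turn,2))
E
python3 -c "
from h import *
go(.5995,-.262,.32,-1)"
```

```text
t 1.77 pos [242.1 470.3 313. ] h -1.06 F [0.3 0.8 0.4] op 1.002 tilt [-0.001  0.001]
 shift now-axes [-370.9 -725.5   -7.3]  shift after turn [-370.1 -725.9   -7. ] turn -0.06
```

>>> servo_tool:
  increments:
    - [0,[-25,-50,0],0]
    - [0,[-25,-50,0],0]
    - [0,[-25,-50,0],0]
    - [0,[-25,-50,0],0]
    - [0,[-25,-50,0],0]

```text
time_s: 2.4
position: [0.3622, 0.2172, 0.3129]
tcp_rot: [[-1.0, 0.019, 0.001], [0.019, 1.0, 0.0], [-0.001, 0.0, -1.0]]
force: [0.9, -0.0, -1.3]
opening: 1.003
```

>>> servo_tool:
  increments:
    - [0,[-25,-50,0],0]
    - [0,[-25,-50,0],0]
    - [0,[-25,-50,0],0]
    - [0,[-25,-50,0],0]
    - [0,[-25,-50,0],0]

```text
time_s: 3.02
position: [0.4823, -0.0355, 0.3128]
tcp_rot: [[-1.0, 0.02, 0.001], [0.02, 1.0, 0.0], [-0.001, 0.0, -1.0]]
force: [0.3, 0.9, 0.3]
opening: 0.998
```

>>> servo_tool:
  increments:
    - [0,[-25,-50,0],0]
    - [0,[-25,-50,0],0]
    - [0,[-25,-50,0],0]
    - [0,[-20,-40,0],0]
    - [0,[-12,-20,0],0]

```text
time_s: 3.65
position: [0.5852, -0.2484, 0.3121]
tcp_rot: [[-1.0, 0.022, 0.0], [0.022, 1.0, -0.0], [-0.0, -0.0, -1.0]]
force: [-0.4, -1.0, 0.3]
opening: 1.001
```

```bash
python3 -c "
from h import *
go(.5995,-.262,.22,-1)
im,d=bot.capture('wrist');cv2.imwrite('pics/w1.png',im)"
```

```text
t 3.65 pos [ 585.2 -248.4  312.1] h -1.24 F [-0.4 -1.   0.3] op 1.001 tilt [-0. -0.]
 shift now-axes [-14.6 -13.3  92.1]  shift after turn [-14.5 -13.4  92.1] turn -0.24
```

View pics/w1.png

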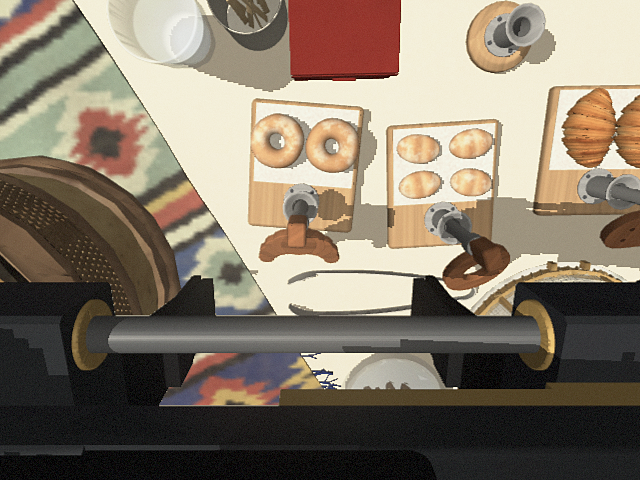

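```bash
cat >> h.py <<'E'
def blk(x,y,z0=.148,z1=.158,A=None):
    if A is None:
        im,d=bot.capture("wrist");A=cloud("wrist",d)
    A=A.reshape(-1,3);A=A[(A[:,2]>z0)&(A[:,2]<z1)&(abs(A[:,0]-x)<.025)&(abs(A[:,1]-y)<.025)]
    r=cv2.minAreaRect((A[:,:2]*1000).astype(np.float32))
    print("blk",len(A),A.min(0).round(4),A.max(0).round(4),"mid",((A.min(0)+A.max(0))/2).round(4),r)
E
python3 -c "
from h import *
im,d=bot.capture('wrist');A=cloud('wrist',d)
blk(.5995,-.262,A=A)
blk(.625,-.096,A=A)
blk(.59,.0765,A=A)
P=A.reshape(-1,3)
for n,x,y in (('S',.4245,-.045),('R',.595,-.2625),('B',.6195,-.0975)):
  M=P[(P[:,2]>.055)&(P[:,2]<.064)&(np.hypot(P[:,0]-x,P[:,1]-y)<.025)]
  print(n,len(M),cv2.minEnclosingCircle((M[:,:2]*1000).astype(np.float32)))
"
```

```text
blk 478 [ 0.5849 -0.2684  0.148 ] [ 0.6076 -0.2527  0.1551] mid [ 0.5963 -0.2605  0.1516] ((596.3385620117188, -260.5037841796875), (15.272929191589355, 22.61185073852539), 88.32561492919922)
blk 490 [ 0.6094 -0.1036  0.1481] [ 0.6334 -0.0837  0.1558] mid [ 0.6214 -0.0936  0.1519] ((620.9340209960938, -93.48332977294922), (22.249181747436523, 16.181529998779297), 21.116985321044922)Traceback (most recent call last):
  File "<string>", line 6, in <module>
    blk(.59,.0765,A=A)
    ~~~^^^^^^^^^^^^^^^
  File "h.py", line 28, in blk
    print("blk",len(A),A.min(0).round(4),A.max(0).round(4),"mid",((A.min(0)+A.max(0))/2).round(4),r)
                       ~~~~~^^^
    return umr_minimum(a, axis, None, out, keepdims, initial, where)
ValueError: zero-size array to reduction operation minimum which has no identity
```

>>> servo_tool:
  increments:
    - [0,[-12,-13,20],0.5]
    - [0,[0,0,50],0]
    - [0,[0,0,40],0]
    - [0,[0,0,20],0]
    - [0,[0,0,0],0]

```text
time_s: 4.38
position: [0.5946, -0.2568, 0.1808]
tcp_rot: [[-1.0, 0.027, -0.004], [0.027, 1.0, 0.003], [0.004, 0.003, -1.0]]
force: [0.2, -0.1, 1.1]
opening: 0.998
```

```bash
python3 -c "
from h import *
go(.5975,-.261,.124,-1.6)
im,d=bot.capture('wrist');cv2.imwrite('pics/w2.png',im);blk(.597,-.261,A=cloud('wrist',d))"
```

```text
t 4.38 pos [ 594.6 -256.8  180.8] h -1.57 F [ 0.2 -0.1  1.1] op 0.998 tilt [0.004 0.003]
 shift now-axes [-3.2 -4.3 56.8]  shift after turn [-3.  -4.1 56.8] turn 0.03
blk 1242 [ 0.5876 -0.2718  0.148 ] [ 0.6095 -0.2556  0.1575] mid [ 0.5986 -0.2637  0.1527] ((598.5714111328125, -263.65728759765625), (15.994942665100098, 21.948997497558594), 89.1540756225586)
```

View pics/w2.png

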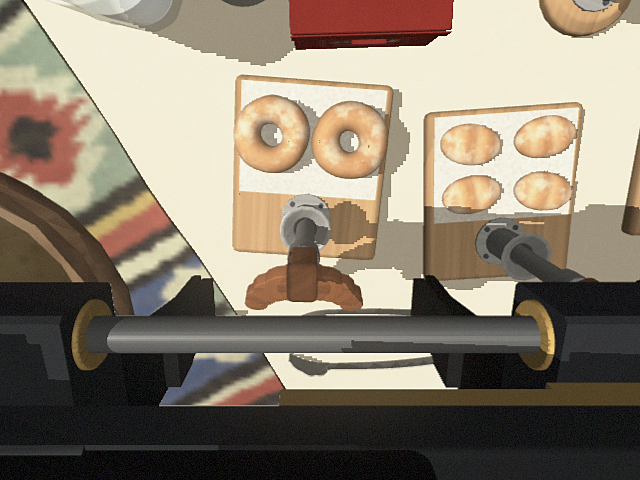

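>>> servo_tool:
  increments:
    - [0,[-4,-7,0],0]
    - [0,[0,0,30],0]
    - [0,[0,0,18],0]
    - [0,[0,0,7],0]
    - [0,[0,0,0],0]

```text
time_s: 5.05
position: [0.6002, -0.2661, 0.1275]
tcp_rot: [[-1.0, 0.028, -0.0], [0.028, 1.0, 0.0], [0.0, 0.0, -1.0]]
force: [-0.1, 0.4, -0.1]
opening: 0.999
```

```bash
python3 -c "
from h import *
go(.5985,-.263,.124,-1.6)
im,d=bot.capture('wrist');cv2.imwrite('pics/w3.png',im)"
```

```text
t 5.05 pos [ 600.2 -266.1  127.5] h -1.62 F [-0.1  0.4 -0.1] op 0.999 tilt [0. 0.]
 shift now-axes [1.7 3.1 3.5]  shift after turn [1.7 3.1 3.5] turn -0.02
```

View pics/w3.png

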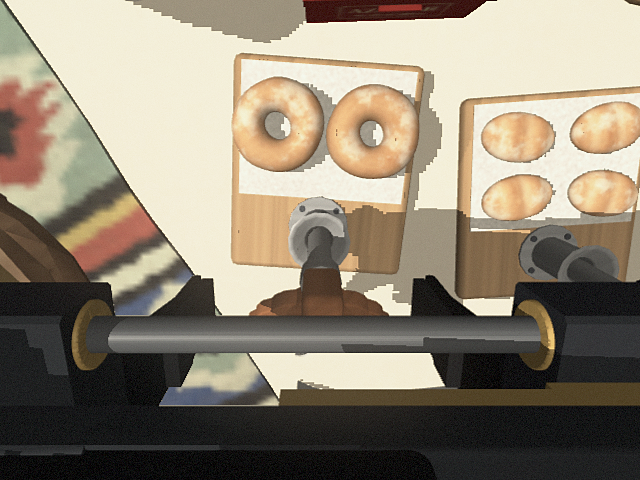

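>>> servo_tool:
  increments:
    - [0,[1,2,2],0]
    - [0.7,[0,0,0],0]
    - [1,[0,0,0],0]
    - [1,[0,0,0],0]
    - [1,[0,0,0],0]

```text
time_s: 5.72
position: [0.5992, -0.264, 0.1256]
tcp_rot: [[-1.0, 0.028, 0.0], [0.028, 1.0, -0.0], [-0.0, -0.0, -1.0]]
force: [0.5, -0.1, -0.6]
opening: 0.632
```

>>> servo_tool:
  increments:
    - [1,[0,0,0],0]
    - [1,[0,0,0],0]

```text
time_s: 5.98
position: [0.5991, -0.264, 0.1255]
tcp_rot: [[-1.0, 0.028, -0.0], [0.028, 1.0, 0.0], [0.0, 0.0, -1.0]]
force: [0.2, -0.4, 0.4]
opening: 0.404
```

>>> servo_tool:
  increments:
    - [1,[0,0,0],0]
    - [1,[0,0,0],0]
    - [1,[0,0,0],0]
    - [1,[0,0,0],0]

```text
time_s: 6.48
position: [0.599, -0.2638, 0.1255]
tcp_rot: [[-1.0, 0.028, -0.0], [0.028, 1.0, 0.0], [0.0, 0.0, -1.0]]
force: [-0.6, 0.4, 0.3]
opening: 0.182
```

Opening 0.182 ≈ 16 mm: gripped. Lift slowly.

>>> servo_tool:
  increments:
    - [1,[0,0,-5],0]
    - [1,[0,0,-12],0]
    - [1,[0,0,-20],0]
    - [1,[0,0,-25],0]
    - [1,[0,0,-25],0]

```text
time_s: 7.1
position: [0.5992, -0.2641, 0.2141]
tcp_rot: [[-1.0, 0.028, 0.001], [0.028, 1.0, -0.001], [-0.001, -0.001, -1.0]]
force: [-0.1, -0.2, -2.3]
opening: 0.178
```

```bash
python3 -c "
from h import *
go(.599,-.264,.225,-1.6)
im,d=bot.capture('scene');cv2.imwrite('pics/s4.png',cv2.resize(im[60:360,150:550],None,fx=2,fy=2))"
```

```text
t 7.1 pos [ 599.2 -264.1  214.1] h -1.62 F [-0.1 -0.2 -2.3] op 0.178 tilt [-0.001 -0.001]
 shift now-axes [  0.2   0.1 -10.9]  shift after turn [  0.2   0.1 -10.9] turn -0.02
```

View pics/s4.png

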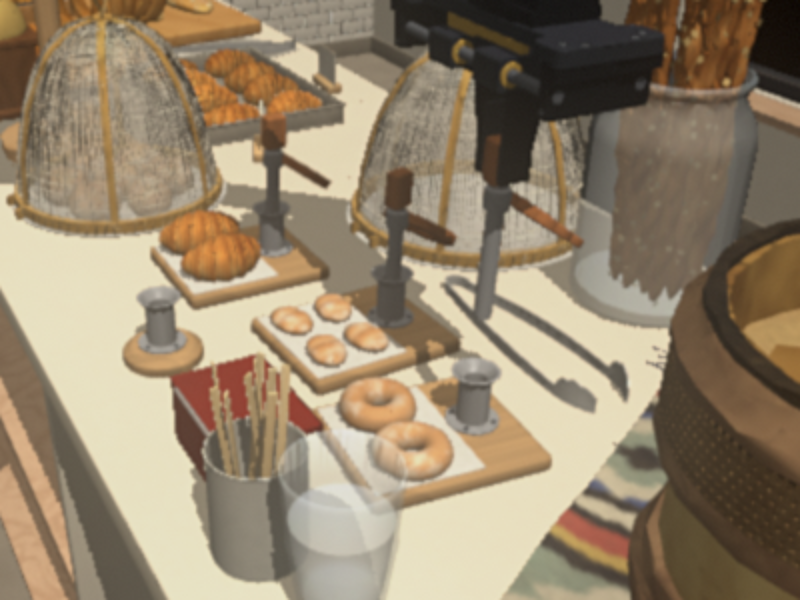

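```bash
cat >> h.py <<'E'
def stem(x,y,z0,z1,rad=.03):
    im,d=bot.capture("scene");A=cloud("scene",d).reshape(-1,3)
    A=A[(A[:,2]>z0)&(A[:,2]<z1)&(np.hypot(A[:,0]-x,A[:,1]-y)<rad)]
    for a in np.arange(z0,z1,.02):
        B=A[(A[:,2]>=a)&(A[:,2]<a+.02)]
        if len(B)>3:print("stem z",round(a,3),len(B),np.median(B,axis=0).round(4))
E
python3 -c "
from h import *
stem(.597,-.263,.09,.24)"
```

```text
stem z 0.11 100 [ 0.5941 -0.2685  0.1214]
stem z 0.13 127 [ 0.5946 -0.2687  0.14  ]
stem z 0.15 125 [ 0.5948 -0.2686  0.1598]
stem z 0.17 136 [ 0.5952 -0.269   0.18  ]
stem z 0.19 271 [ 0.6008 -0.2727  0.2021]
stem z 0.21 282 [ 0.593  -0.2713  0.2233]
stem z 0.23 211 [ 0.5923 -0.2795  0.235 ]
```

```bash
python3 -c "
from h import *
go(.4265,-.046,.214,-1.6)"
```

```text
t 7.2 pos [ 601.3 -265.4  216.8] h -1.61 F [ 0.9 -1.  -0.5] op 0.187 tilt [-0.007 -0.005]
 shift now-axes [180.9 214.4   0.5]  shift after turn [180.8 214.4   2.8] turn -0.01
```

>>> servo_tool:
  increments:
    - [1,[20,25,0],0]
    - [1,[35,42,0],0]
    - [1,[40,48,0],0]
    - [1,[40,48,0],0]
    - [1,[28,34,0],0]

```text
time_s: 7.82
position: [0.4389, -0.0602, 0.212]
tcp_rot: [[-1.0, 0.028, -0.002], [0.028, 1.0, 0.001], [0.002, 0.001, -1.0]]
force: [0.1, 0.2, -1.2]
opening: 0.181
```

>>> servo_tool:
  increments:
    - [1,[14,17,0],0]
    - [1,[0,0,0],0]
    - [1,[0,0,0],0]

```text
time_s: 8.2
position: [0.4305, -0.0466, 0.2129]
tcp_rot: [[-1.0, 0.029, 0.003], [0.029, 1.0, -0.002], [-0.003, -0.001, -1.0]]
force: [0.8, -0.5, -1.0]
opening: 0.183
```

```bash
python3 -c "
from h import *
go(.4265,-.046,.1255,-1.6)
stem(.4265,-.046,.09,.22)
im,d=bot.capture('wrist');cv2.imwrite('pics/w5.png',im)"
```

```text
t 8.2 pos [430.5 -46.6 212.9] h -1.64 F [ 0.8 -0.5 -1. ] op 0.183 tilt [-0.003 -0.001]
 shift now-axes [ 4.3  0.6 87.4]  shift after turn [ 4.   0.5 87.4] turn -0.04
stem z 0.09 11 [ 0.425  -0.0499  0.1088]
stem z 0.11 97 [ 0.4245 -0.0501  0.1208]
stem z 0.13 92 [ 0.4253 -0.0507  0.1404]
stem z 0.15 106 [ 0.426  -0.0505  0.1598]
stem z 0.17 104 [ 0.4266 -0.0505  0.1801]
stem z 0.19 245 [ 0.4327 -0.0535  0.1992]
stem z 0.21 78 [ 0.4247 -0.0604  0.2173]
```

View pics/w5.png

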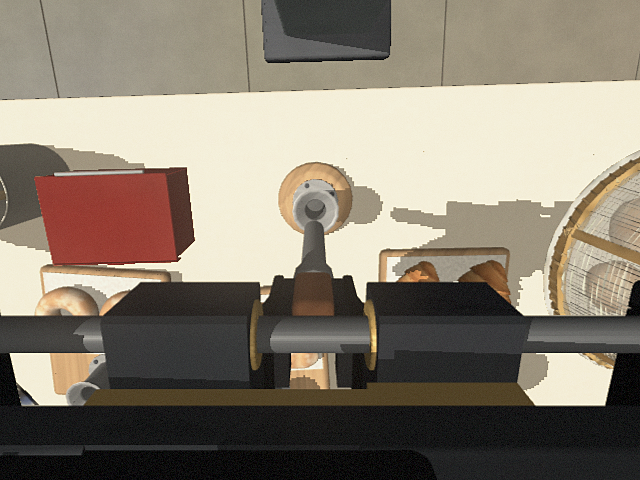

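>>> servo_tool:
  increments:
    - [1,[3,0,15],0]
    - [1,[0,0,20],0]
    - [1,[0,0,12],0]
    - [1,[0,0,6],0]
    - [1,[0,0,6],0]

```text
time_s: 8.93
position: [0.4262, -0.0455, 0.1536]
tcp_rot: [[-1.0, 0.029, 0.001], [0.029, 1.0, -0.001], [-0.002, -0.001, -1.0]]
force: [0.1, -1.4, -1.1]
opening: 0.182
```

>>> servo_tool:
  increments:
    - [1,[0,0,6],0]
    - [1,[0,0,6],0]
    - [1,[0,0,5],0]

```text
time_s: 9.3
position: [0.4259, -0.0452, 0.1364]
tcp_rot: [[-1.0, 0.028, 0.002], [0.028, 1.0, -0.001], [-0.002, -0.001, -1.0]]
force: [0.6, 0.3, -1.0]
opening: 0.182
```

>>> servo_tool:
  increments:
    - [1,[0,0,4],0]
    - [1,[0,0,3],0]
    - [1,[0,0,2],0]
    - [1,[0,0,0],0]

```text
time_s: 9.8
position: [0.4257, -0.0452, 0.1275]
tcp_rot: [[-1.0, 0.028, 0.001], [0.028, 1.0, -0.0], [-0.001, -0.0, -1.0]]
force: [2.2, -0.5, -3.7]
opening: 0.179
```

>>> servo_tool:
  increments:
    - [0.4,[0,0,0],0]
    - [0.4,[0,0,0],0]
    - [0.4,[0,0,0],0]
    - [0.4,[0,0,0],0]
    - [0.4,[0,0,-20],0]

```text
time_s: 10.42
position: [0.4241, -0.0446, 0.1469]
tcp_rot: [[-1.0, 0.028, -0.004], [0.028, 1.0, 0.001], [0.004, 0.001, -1.0]]
force: [0.3, -0.5, 1.0]
opening: 0.579
```

>>> servo_tool:
  increments:
    - [0.4,[0,0,-40],0]
    - [0.4,[0,0,-40],0]
    - [0.4,[0,0,0],0]

```text
time_s: 10.8
position: [0.4272, -0.0457, 0.2301]
tcp_rot: [[-1.0, 0.028, 0.007], [0.028, 1.0, -0.003], [-0.007, -0.002, -1.0]]
force: [-0.1, -1.1, 0.6]
opening: 0.6
```

```bash
python3 -c "
from h import *
go(.6225,-.095,.225,21)
im,d=bot.capture('scene');cv2.imwrite('pics/s6.png',cv2.resize(im[60:360,150:550],None,fx=2,fy=2))
A=cloud('scene',d).reshape(-1,3)
B=A[(np.hypot(A[:,0]-.43,A[:,1]+.045)<.04)&(A[:,2]>.12)&(A[:,2]<.18)];print(np.percentile(B,98,axis=0).round(3),np.median(B[B[:,2]>.145],axis=0))"
```

```text
t 10.8 pos [427.2 -45.7 230.1] h -1.61 F [-0.1 -1.1  0.6] op 0.6 tilt [-0.007 -0.002]
 shift now-axes [-196.6  -43.8    6.6]  shift after turn [-164.7 -116.     5.1] turn -22.61
[ 0.442 -0.04   0.155] [ 0.43082194 -0.04958321  0.15193045]
```

View pics/s6.png

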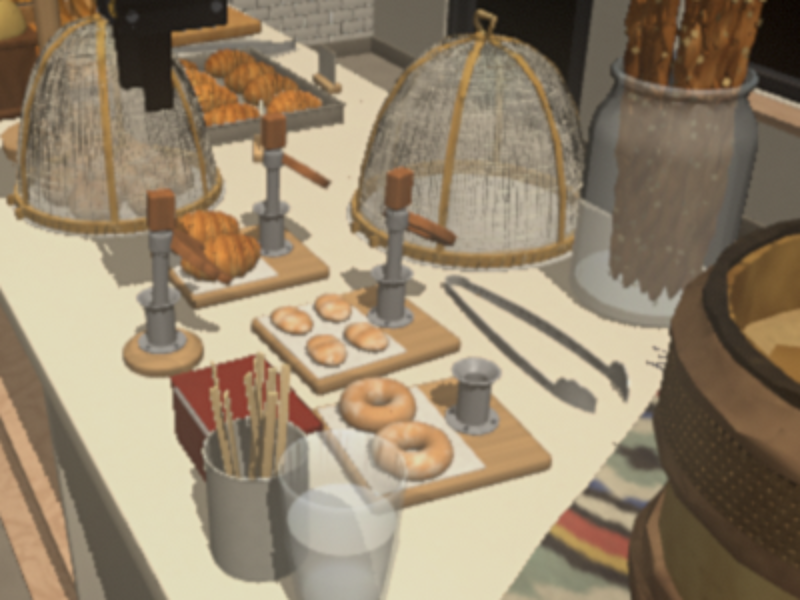

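>>> servo_tool:
  increments:
    - [0.4,[0,0,-5],-7.5]
    - [0.4,[0,0,0],-7.5]
    - [0.4,[0,0,0],-7.5]
    - [0.4,[-35,-25,0],0]
    - [0.4,[-45,-32,0],0]

```text
time_s: 11.48
position: [0.5194, -0.0693, 0.2308]
tcp_rot: [[-0.934, -0.356, -0.004], [-0.356, 0.934, 0.001], [0.004, 0.003, -1.0]]
force: [0.1, -0.5, 0.5]
opening: 0.603
```

>>> servo_tool:
  increments:
    - [0.4,[-45,-32,0],0]
    - [0.4,[-30,-20,0],0]
    - [0.4,[-10,-7,0],0]
    - [0.4,[0,0,10],0]
    - [0.4,[0,0,0],0]

```text
time_s: 12.1
position: [0.6179, -0.0936, 0.2205]
tcp_rot: [[-0.934, -0.356, -0.006], [-0.356, 0.934, 0.002], [0.005, 0.004, -1.0]]
force: [-0.5, -0.1, -0.2]
opening: 0.599
```

```bash
python3 -c "
from h import *
go(.6235,-.095,.125,21)
im,d=bot.capture('wrist');cv2.imwrite('pics/w7.png',im);blk(.623,-.095,A=cloud('wrist',d))"
```

```text
t 12.1 pos [617.9 -93.6 220.5] h -339.12 F [-0.5 -0.1 -0.2] op 0.599 tilt [0.005 0.004]
 shift now-axes [-5.2 -3.6 95.5]  shift after turn [-4.7 -3.3 95.5] turn -0.12
blk 884 [ 0.6114 -0.1061  0.1482] [ 0.6351 -0.0859  0.1561] mid [ 0.6232 -0.096   0.1521] ((623.0844116210938, -95.81196594238281), (21.67222785949707, 15.538168907165527), 20.296594619750977)
```

View pics/w7.png

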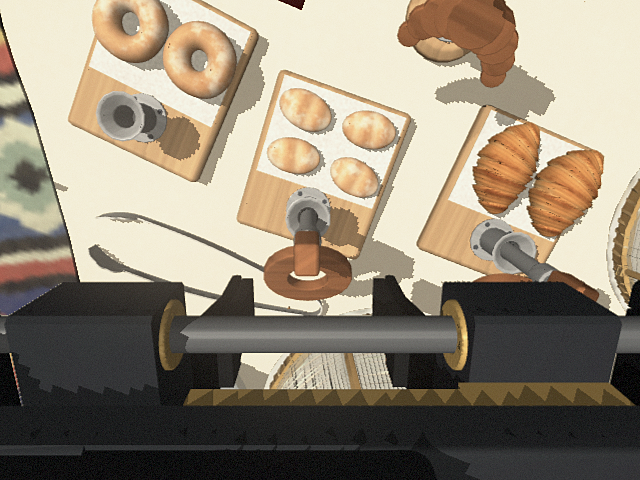

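>>> servo_tool:
  increments:
    - [0.4,[-4,-4,15],0.0]
    - [0.4,[0,0,30],0]
    - [0.4,[0,0,25],0]
    - [0.4,[0,0,15],0]
    - [0.4,[0,0,7],0]

```text
time_s: 12.78
position: [0.6255, -0.0968, 0.1295]
tcp_rot: [[-0.934, -0.356, -0.001], [-0.356, 0.934, 0.0], [0.001, 0.001, -1.0]]
force: [0.3, -0.4, -0.7]
opening: 0.601
```

>>> servo_tool:
  increments:
    - [0.4,[0,0,2],0]
    - [0.4,[0,0,0],0]

```text
time_s: 13.02
position: [0.6265, -0.0971, 0.1293]
tcp_rot: [[-0.934, -0.356, 0.001], [-0.356, 0.934, -0.0], [-0.001, -0.001, -1.0]]
force: [0.3, 0.6, 0.3]
opening: 0.598
```

```bash
python3 -c "
from h import *
go(.6235,-.0955,.125,21)
im,d=bot.capture('wrist');cv2.imwrite('pics/w8.png',im)"
```

```text
t 13.03 pos [626.5 -97.1 129.3] h -339.12 F [0.3 0.6 0.3] op 0.598 tilt [-0.001 -0.001]
 shift now-axes [2.2 2.5 4.2]  shift after turn [2.2 2.5 4.3] turn -0.12
```

View pics/w8.png

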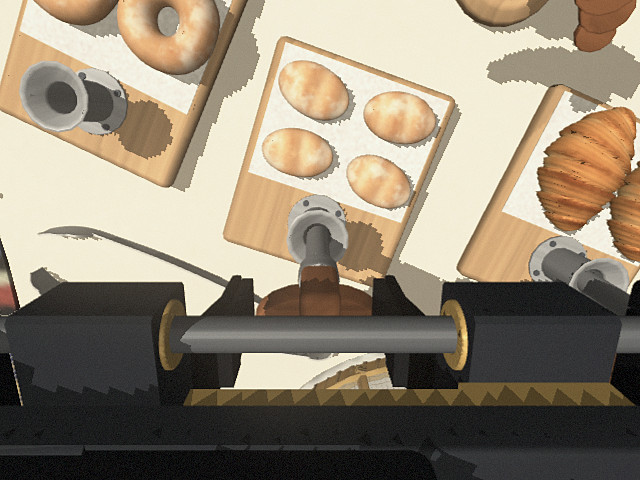

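>>> servo_tool:
  increments:
    - [0.7,[2,2,3],0]
    - [1,[0,0,1],0]
    - [1,[0,0,0],0]
    - [1,[0,0,0],0]
    - [1,[0,0,0],0]

```text
time_s: 13.7
position: [0.6234, -0.0958, 0.1246]
tcp_rot: [[-0.934, -0.356, 0.0], [-0.356, 0.934, 0.0], [-0.0, -0.0, -1.0]]
force: [-0.2, -0.5, 0.4]
opening: 0.182
```

>>> servo_tool:
  increments:
    - [1,[0,0,0],0]
    - [1,[0,0,0],0]

```text
time_s: 13.95
position: [0.6234, -0.0957, 0.1246]
tcp_rot: [[-0.934, -0.356, 0.0], [-0.356, 0.934, 0.0], [-0.0, -0.0, -1.0]]
force: [-0.6, -0.2, 0.4]
opening: 0.184
```

>>> servo_tool:
  increments:
    - [1,[0,0,-5],0]
    - [1,[0,0,-15],0]
    - [1,[0,0,-25],0]
    - [1,[0,0,-30],0]
    - [1,[0,0,-17],0]

```text
time_s: 14.58
position: [0.6242, -0.096, 0.2192]
tcp_rot: [[-0.934, -0.356, 0.003], [-0.356, 0.934, -0.001], [-0.003, -0.002, -1.0]]
force: [-0.4, -0.4, -1.4]
opening: 0.179
```

>>> servo_tool:
  increments:
    - [1,[0,0,0],9]
    - [1,[0,0,0],9]
    - [1,[0,0,0],9]
    - [1,[0,0,0],0]

```text
time_s: 15.08
position: [0.6231, -0.0957, 0.2167]
tcp_rot: [[-0.994, 0.105, -0.0], [0.105, 0.994, 0.0], [0.0, -0.0, -1.0]]
force: [0.1, 0.4, -1.8]
opening: 0.18
```

```bash
python3 -c "
from h import *
go(.597,-.2635,.215,-6)
stem(.621,-.097,.09,.22)
im,d=bot.capture('wrist');cv2.imwrite('pics/w9.png',im)"
```

```text
t 15.07 pos [623.1 -95.7 216.7] h -6.01 F [ 0.1  0.4 -1.8] op 0.18 tilt [ 0. -0.]
 shift now-axes [   8.4 -169.6    1.7]  shift after turn [   8.4 -169.6    1.7] turn -0.01
stem z 0.11 74 [ 0.6158 -0.0983  0.1215]
stem z 0.13 93 [ 0.6161 -0.0991  0.1407]
stem z 0.15 96 [ 0.6174 -0.0989  0.1601]
stem z 0.17 97 [ 0.6183 -0.0992  0.1803]
stem z 0.19 209 [ 0.6238 -0.1034  0.202 ]
stem z 0.21 61 [ 0.6173 -0.1012  0.2135]
```

View pics/w9.png

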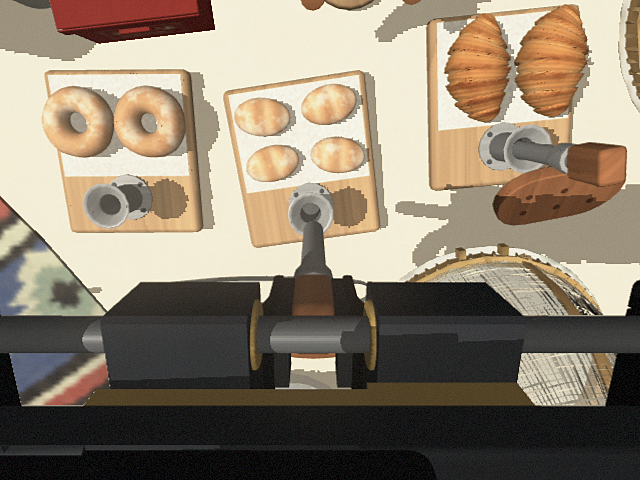

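>>> servo_tool:
  increments:
    - [1,[1,-20,0],0]
    - [1,[1,-40,0],0]
    - [1,[2,-50,0],0]
    - [1,[1,-38,0],0]
    - [1,[1,-22,0],0]

```text
time_s: 15.8
position: [0.5985, -0.2674, 0.2165]
tcp_rot: [[-0.994, 0.108, 0.0], [0.108, 0.994, -0.001], [-0.0, -0.001, -1.0]]
force: [-0.8, 1.0, -2.3]
opening: 0.184
```

>>> servo_tool:
  increments:
    - [1,[0,0,0],0]
    - [1,[0,0,5],0]
    - [1,[0,0,5],0]
    - [1,[0,0,5],0]
    - [1,[0,0,0],0]

```text
time_s: 16.42
position: [0.5991, -0.2631, 0.2008]
tcp_rot: [[-0.994, 0.106, -0.001], [0.106, 0.994, 0.001], [0.001, 0.001, -1.0]]
force: [-0.1, -0.2, -0.4]
opening: 0.184
```

```bash
python3 -c "
from h import *
go(.5995,-.2635,.215,-6)
stem(.598,-.263,.08,.22)
im,d=bot.capture('wrist');cv2.imwrite('pics/w10.png',im)"
```

```text
t 16.43 pos [ 599.1 -263.1  200.8] h -6.06 F [-0.1 -0.2 -0.4] op 0.184 tilt [0.001 0.001]
 shift now-axes [ -0.5  -0.3 -14.2]  shift after turn [ -0.5  -0.3 -14.2] turn -0.06
stem z 0.08 18 [ 0.5913 -0.2657  0.0982]
stem z 0.1 112 [ 0.5914 -0.2658  0.11  ]
stem z 0.12 128 [ 0.5918 -0.2665  0.1301]
stem z 0.14 124 [ 0.593  -0.2665  0.1509]
stem z 0.16 133 [ 0.5936 -0.2669  0.1703]
stem z 0.18 298 [ 0.5994 -0.2705  0.188 ]
stem z 0.2 342 [ 0.5909 -0.2767  0.2114]
```

View pics/w10.png

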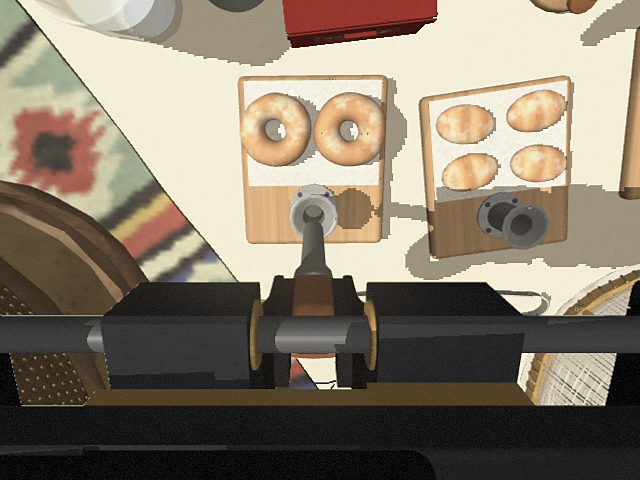

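>>> servo_tool:
  increments:
    - [1,[0,-1,15],0]
    - [1,[0,0,15],0]
    - [1,[0,0,7],0]
    - [1,[0,0,7],0]
    - [1,[0,0,7],0]

```text
time_s: 17.15
position: [0.5992, -0.2648, 0.1504]
tcp_rot: [[-0.994, 0.107, -0.0], [0.107, 0.994, 0.001], [0.0, 0.001, -1.0]]
force: [-0.2, 1.3, -0.2]
opening: 0.184
```

>>> servo_tool:
  increments:
    - [1,[0,0,7],0]
    - [1,[0,0,6],0]
    - [1,[0,0,4],0]
    - [1,[0,0,3],0]
    - [1,[0,0,1],0]

```text
time_s: 17.77
position: [0.5988, -0.2647, 0.1293]
tcp_rot: [[-0.994, 0.107, -0.001], [0.107, 0.994, 0.001], [0.001, 0.001, -1.0]]
force: [-0.9, 3.9, 1.0]
opening: 0.18
```

>>> servo_tool:
  increments:
    - [1,[0,1,2],0]
    - [1,[0,0,2],0]
    - [1,[0,0,0],0]

```text
time_s: 18.15
position: [0.599, -0.2641, 0.1252]
tcp_rot: [[-0.994, 0.107, -0.001], [0.107, 0.994, 0.0], [0.001, 0.0, -1.0]]
force: [-1.5, 1.4, -0.5]
opening: 0.179
```

>>> servo_tool:
  increments:
    - [0.4,[0,0,0],0]
    - [0.4,[0,0,0],0]
    - [0.4,[0,0,0],0]
    - [0.4,[0,0,0],0]
    - [0.4,[0,0,-20],0]

```text
time_s: 18.77
position: [0.5982, -0.2635, 0.1441]
tcp_rot: [[-0.994, 0.107, -0.003], [0.107, 0.994, 0.002], [0.003, 0.002, -1.0]]
force: [-0.0, -0.3, -0.7]
opening: 0.582
```

>>> servo_tool:
  increments:
    - [0.4,[0,0,-40],0]
    - [0.4,[0,0,-40],0]
    - [0.4,[0,0,0],0]

```text
time_s: 19.15
position: [0.6016, -0.2656, 0.2299]
tcp_rot: [[-0.994, 0.106, 0.008], [0.106, 0.994, -0.005], [-0.008, -0.004, -1.0]]
force: [0.8, -0.5, -0.0]
opening: 0.602
```

```bash
python3 -c "
from h import *
go(.589,.077,.225,4)
im,d=bot.capture('wrist');cv2.imwrite('pics/w11.png',im);blk(.598,-.262,A=cloud('wrist',d))"
```

```text
t 19.15 pos [ 601.6 -265.6  229.9] h -6.11 F [ 0.8 -0.5 -0. ] op 0.602 tilt [-0.008 -0.004]
 shift now-axes [ 49.  339.4   3. ]  shift after turn [-11.3 342.7   4.9] turn -10.11
blk 784 [ 0.587  -0.2708  0.148 ] [ 0.6088 -0.2539  0.1534] mid [ 0.5979 -0.2623  0.1507] ((597.9356689453125, -262.2305908203125), (15.307354927062988, 21.390193939208984), 83.69037628173828)
```

View pics/w11.png

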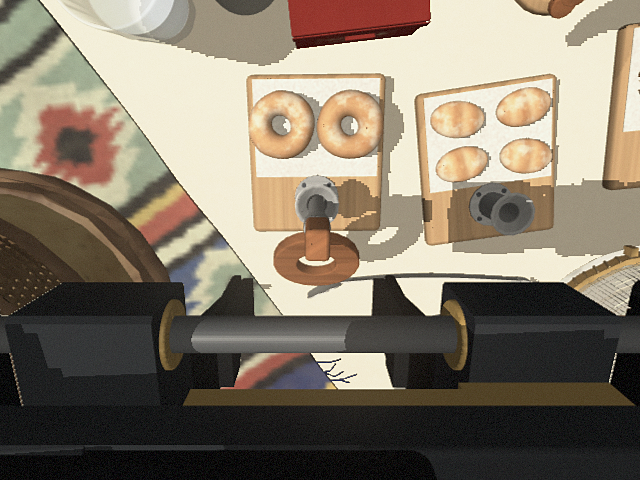

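>>> servo_tool:
  increments:
    - [0.4,[0,0,0],-10]
    - [0.4,[-1,45,0],0]
    - [0.4,[-2,58,0],0]
    - [0.4,[-2,58,0],0]
    - [0.4,[-2,58,0],0]

```text
time_s: 19.82
position: [0.5901, -0.0433, 0.2237]
tcp_rot: [[-0.998, -0.067, -0.003], [-0.067, 0.998, 0.001], [0.003, 0.001, -1.0]]
force: [1.0, -0.0, 0.4]
opening: 0.602
```

>>> servo_tool:
  increments:
    - [0.4,[-2,55,0],0]
    - [0.4,[-2,45,0],0]
    - [0.4,[0,22,5],0]
    - [0.4,[0,0,5],0]
    - [0.4,[0,0,0],0]

```text
time_s: 20.45
position: [0.5868, 0.0754, 0.2143]
tcp_rot: [[-0.998, -0.067, -0.002], [-0.067, 0.998, -0.001], [0.002, -0.001, -1.0]]
force: [-0.8, -0.4, -0.2]
opening: 0.603
```

```bash
python3 -c "
from h import *
go(.589,.077,.125,4)
im,d=bot.capture('wrist');cv2.imwrite('pics/w12.png',im);blk(.589,.077,A=cloud('wrist',d))"
```

```text
t 20.45 pos [586.8  75.4 214.3] h -356.18 F [-0.8 -0.4 -0.2] op 0.603 tilt [ 0.002 -0.001]
 shift now-axes [-2.5  1.5 89.3]  shift after turn [-2.3  1.4 89.3] turn -0.18
blk 940 [0.5768 0.0692 0.1481] [0.599  0.086  0.1561] mid [0.5879 0.0776 0.1521] ((587.9940185546875, 77.60360717773438), (21.99291229248047, 15.758089065551758), 3.4740514755249023)
```

View pics/w12.png

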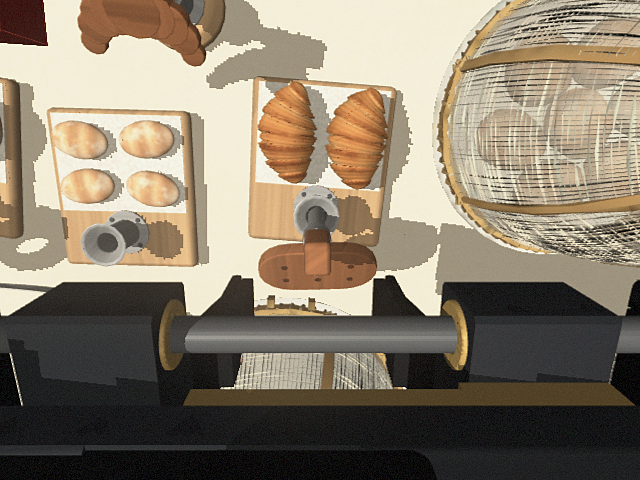

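>>> servo_tool:
  increments:
    - [0.4,[-1,2,15],0.0]
    - [0.4,[0,0,30],0]
    - [0.4,[0,0,22],0]
    - [0.4,[0,0,15],0]
    - [0.4,[0,0,5],0]

```text
time_s: 21.12
position: [0.5876, 0.0784, 0.1273]
tcp_rot: [[-0.998, -0.067, -0.002], [-0.067, 0.998, 0.0], [0.002, 0.0, -1.0]]
force: [0.1, 0.5, -0.3]
opening: 0.596
```

>>> servo_tool:
  increments:
    - [0.4,[0,0,0],0]
    - [0.4,[0,0,0],0]

```text
time_s: 21.38
position: [0.5888, 0.0788, 0.1294]
tcp_rot: [[-0.998, -0.068, 0.002], [-0.068, 0.998, -0.0], [-0.002, -0.0, -1.0]]
force: [-0.4, -0.1, 0.1]
opening: 0.601
```

```bash
python3 -c "
from h import *
go(.588,.0775,.125,4)
im,d=bot.capture('wrist');cv2.imwrite('pics/w13.png',im)"
```

```text
t 21.38 pos [588.8  78.8 129.4] h -356.12 F [-0.4 -0.1  0.1] op 0.601 tilt [-0.002 -0.   ]
 shift now-axes [ 0.9 -1.3  4.4]  shift after turn [ 0.8 -1.3  4.4] turn -0.12
```

View pics/w13.png

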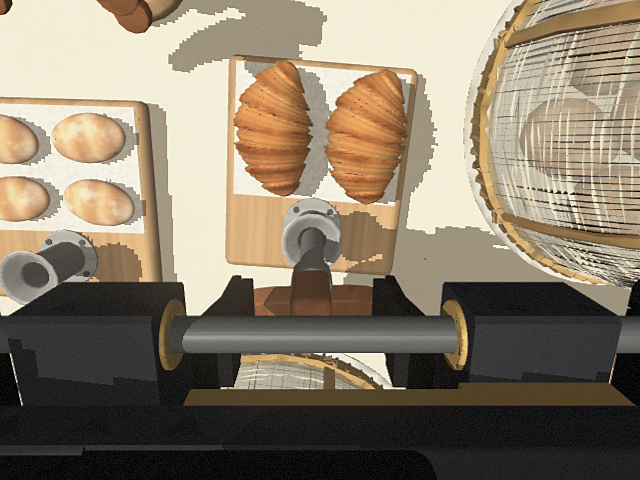

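Block is centred (u≈311). Descend 4 mm and close.

>>> servo_tool:
  increments:
    - [0.7,[0,0,4],0]
    - [1,[0,0,0],0]
    - [1,[0,0,0],0]
    - [1,[0,0,0],0]
    - [1,[0,0,0],0]

```text
time_s: 22.05
position: [0.5881, 0.0788, 0.1246]
tcp_rot: [[-0.998, -0.068, 0.0], [-0.068, 0.998, -0.0], [-0.0, -0.0, -1.0]]
force: [-0.4, -0.6, 1.0]
opening: 0.182
```

>>> servo_tool:
  increments:
    - [1,[0,0,0],0]
    - [1,[0,0,0],0]

```text
time_s: 22.3
position: [0.5881, 0.0788, 0.1246]
tcp_rot: [[-0.998, -0.068, 0.0], [-0.068, 0.998, -0.0], [-0.0, -0.0, -1.0]]
force: [-0.8, -0.9, 0.4]
opening: 0.182
```

>>> servo_tool:
  increments:
    - [1,[0,0,-5],0]
    - [1,[0,0,-15],0]
    - [1,[0,0,-25],0]
    - [1,[0,0,-30],0]
    - [1,[0,0,-17],0]

```text
time_s: 22.92
position: [0.5888, 0.079, 0.2193]
tcp_rot: [[-0.998, -0.068, 0.003], [-0.068, 0.998, -0.0], [-0.003, -0.0, -1.0]]
force: [0.6, 0.2, -1.5]
opening: 0.182
```

>>> servo_tool:
  increments:
    - [1,[0,0,0],1.5]
    - [1,[0,0,0],0]
    - [1,[0,0,0],0]

```text
time_s: 23.3
position: [0.5873, 0.0789, 0.2156]
tcp_rot: [[-0.999, -0.041, -0.002], [-0.041, 0.999, 0.0], [0.002, 0.0, -1.0]]
force: [1.0, 0.1, -2.2]
opening: 0.183
```

```bash
python3 -c "
from h import *
go(.6225,-.0975,.215,2.3)
stem(.586,.077,.09,.22)
im,d=bot.capture('wrist');cv2.imwrite('pics/w14.png',im)"
```

```text
t 23.3 pos [587.3  78.9 215.6] h -357.62 F [ 1.   0.1 -2.2] op 0.183 tilt [0.002 0.   ]
 shift now-axes [ -27.9 -177.7    0.5]  shift after turn [ -28.1 -177.7    0.6] turn 0.08
stem z 0.11 65 [0.5819 0.0746 0.1209]
stem z 0.13 70 [0.5818 0.0749 0.1404]
stem z 0.15 73 [0.5826 0.0742 0.1595]
stem z 0.17 78 [0.5836 0.0746 0.1804]
stem z 0.19 156 [0.5878 0.0711 0.2025]
stem z 0.21 57 [0.5832 0.0729 0.2163]
```

View pics/w14.png

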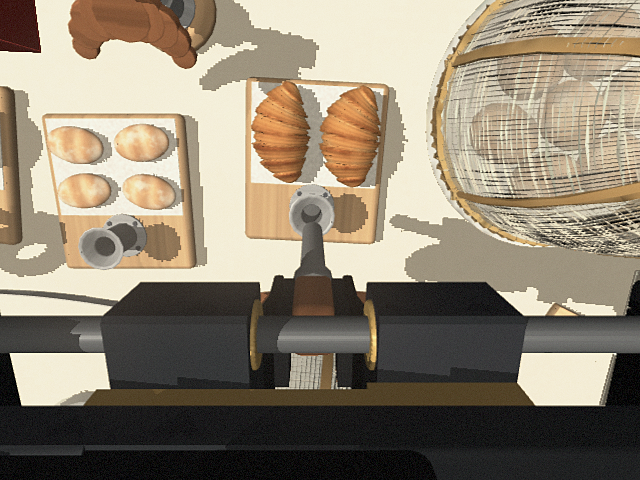

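>>> servo_tool:
  increments:
    - [1,[-4,-20,0],0]
    - [1,[-7,-45,0],0]
    - [1,[-8,-50,0],0]
    - [1,[-6,-40,0],0]
    - [1,[-3,-22,0],0]

```text
time_s: 24.02
position: [0.6237, -0.1003, 0.2163]
tcp_rot: [[-0.999, -0.039, 0.0], [-0.039, 0.999, -0.001], [-0.0, -0.001, -1.0]]
force: [0.4, 0.7, -1.0]
opening: 0.181
```

>>> servo_tool:
  increments:
    - [1,[0,0,0],0]
    - [1,[0,0,5],0]
    - [1,[0,0,5],0]
    - [1,[0,0,5],0]
    - [1,[0,0,0],0]

```text
time_s: 24.65
position: [0.6229, -0.0959, 0.2009]
tcp_rot: [[-0.999, -0.043, -0.001], [-0.043, 0.999, 0.001], [0.001, 0.001, -1.0]]
force: [0.4, -0.1, -1.0]
opening: 0.18
```

```bash
python3 -c "
from h import *
go(.6228,-.0971,.125,2.3)
stem(.622,-.097,.08,.22)
im,d=bot.capture('wrist');cv2.imwrite('pics/w15.png',im)"
```

```text
t 24.65 pos [622.9 -95.9 200.9] h -357.56 F [ 0.4 -0.1 -1. ] op 0.18 tilt [0.001 0.001]
 shift now-axes [ 0.  -1.3 75.9]  shift after turn [ 0.1 -1.2 75.9] turn 0.14
stem z 0.08 11 [ 0.6158 -0.0999  0.098 ]
stem z 0.1 86 [ 0.6162 -0.0999  0.1098]
stem z 0.12 92 [ 0.6172 -0.1003  0.1302]
stem z 0.14 95 [ 0.6178 -0.1002  0.15  ]
stem z 0.16 108 [ 0.6191 -0.1004  0.1713]
stem z 0.18 202 [ 0.6235 -0.1034  0.1897]
stem z 0.2 249 [ 0.615  -0.1091  0.2111]
```

View pics/w15.png

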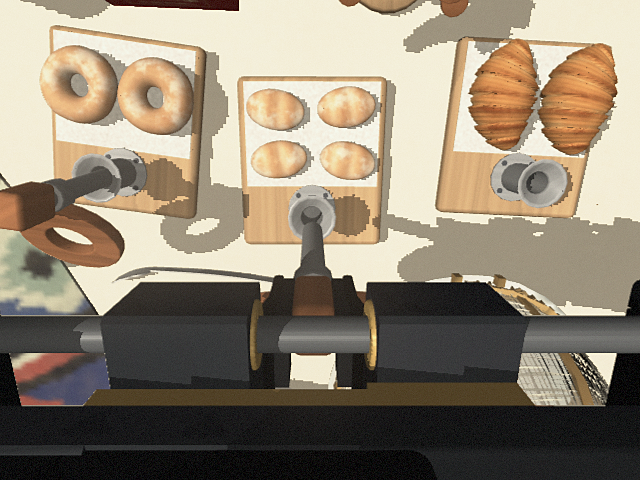

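Foot sits centred over the mouth. Lower.

>>> servo_tool:
  increments:
    - [1,[0,-1,15],0]
    - [1,[0,0,15],0]
    - [1,[0,0,7],0]
    - [1,[0,0,7],0]
    - [1,[0,0,7],0]

```text
time_s: 25.38
position: [0.6235, -0.0978, 0.1502]
tcp_rot: [[-0.999, -0.041, 0.0], [-0.041, 0.999, -0.0], [-0.0, -0.0, -1.0]]
force: [0.2, -0.2, -1.1]
opening: 0.185
```

>>> servo_tool:
  increments:
    - [1,[0,0,7],0]
    - [1,[0,0,6],0]
    - [1,[0,0,5],0]
    - [1,[0,0,4],0]
    - [1,[0,0,0],0]

```text
time_s: 26.0
position: [0.6231, -0.0977, 0.1282]
tcp_rot: [[-0.999, -0.042, -0.001], [-0.042, 0.999, 0.0], [0.001, 0.0, -1.0]]
force: [-0.8, 0.9, -2.0]
opening: 0.181
```

>>> servo_tool:
  increments:
    - [1,[0,0,3],0]
    - [1,[0,0,0],0]

```text
time_s: 26.25
position: [0.6232, -0.0976, 0.1253]
tcp_rot: [[-0.999, -0.042, -0.001], [-0.042, 0.999, 0.0], [0.001, 0.0, -1.0]]
force: [-0.7, 0.6, -1.6]
opening: 0.182
```

>>> servo_tool:
  increments:
    - [0.4,[0,0,0],0]
    - [0.4,[0,0,0],0]
    - [0.4,[0,0,0],0]
    - [0.4,[0,0,0],0]
    - [0.4,[0,0,-20],0]

```text
time_s: 26.88
position: [0.6221, -0.0974, 0.1442]
tcp_rot: [[-0.999, -0.041, -0.004], [-0.041, 0.999, 0.001], [0.004, 0.001, -1.0]]
force: [-0.1, -0.8, 0.7]
opening: 0.584
```

>>> servo_tool:
  increments:
    - [0.4,[0,0,-40],0]
    - [0.4,[0,0,-40],0]
    - [0.4,[0,0,0],0]

```text
time_s: 27.25
position: [0.6259, -0.0986, 0.2297]
tcp_rot: [[-0.999, -0.042, 0.008], [-0.042, 0.999, -0.003], [-0.008, -0.003, -1.0]]
force: [1.4, -0.6, -0.7]
opening: 0.597
```

```bash
python3 -c "
from h import *
go(.427,-.045,.22,-1.6)
im,d=bot.capture('wrist');cv2.imwrite('pics/w16.png',im);blk(.623,-.097,A=cloud('wrist',d))
im,d=bot.capture('scene');A=cloud('scene',d);blk(.43,-.045,A=A)"
```

```text
t 27.25 pos [625.9 -98.6 229.7] h -357.61 F [ 1.4 -0.6 -0.7] op 0.597 tilt [-0.008 -0.003]
 shift now-axes [196.6  61.9   7.8]  shift after turn [200.3  48.    9.7] turn 3.99
blk 794 [ 0.6105 -0.1056  0.148 ] [ 0.6315 -0.0891  0.1531] mid [ 0.621  -0.0974  0.1506] ((621.0401611328125, -97.41426849365234), (21.351665496826172, 15.813773155212402), 2.9552319049835205)
blk 96 [ 0.4209 -0.0545  0.1481] [ 0.443  -0.0368  0.1562] mid [ 0.432  -0.0456  0.1521] ((432.3790588378906, -45.37887954711914), (17.392406463623047, 21.98459815979004), 84.0317153930664)
```

View pics/w16.png

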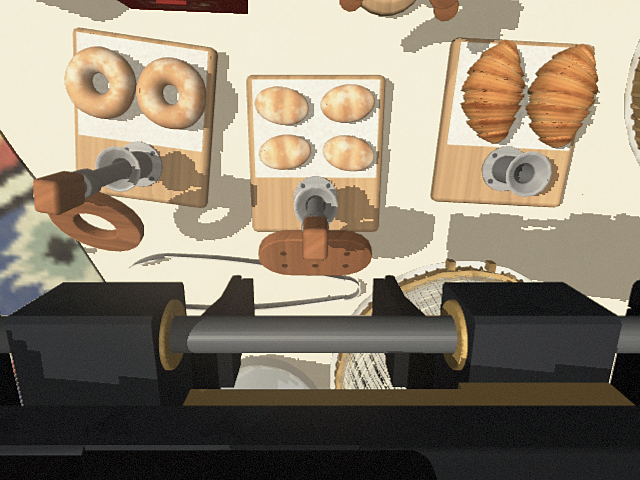

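>>> servo_tool:
  increments:
    - [0.4,[0,0,0],4]
    - [0.4,[35,8,0],0]
    - [0.4,[50,12,0],0]
    - [0.4,[50,12,0],0]
    - [0.4,[40,10,0],0]

```text
time_s: 27.98
position: [0.4462, -0.0497, 0.2239]
tcp_rot: [[-1.0, 0.028, -0.005], [0.028, 1.0, 0.002], [0.005, 0.002, -1.0]]
force: [0.4, -0.3, 0.4]
opening: 0.6
```

>>> servo_tool:
  increments:
    - [0.4,[21,6,0],0]
    - [0.4,[0,0,5],0]
    - [0.4,[0,0,0],0]
    - [0.4,[0,0,0],0]

```text
time_s: 28.48
position: [0.43, -0.0448, 0.2202]
tcp_rot: [[-1.0, 0.028, 0.0], [0.028, 1.0, -0.0], [-0.0, -0.0, -1.0]]
force: [-0.8, -0.5, -0.5]
opening: 0.601
```

```bash
python3 -c "
from h import *
go(.429,-.0455,.125,-1.6)
im,d=bot.capture('wrist');cv2.imwrite('pics/w17.png',im);blk(.43,-.045,A=cloud('wrist',d))"
```

```text
t 28.48 pos [430.  -44.8 220.2] h -1.63 F [-0.8 -0.5 -0.5] op 0.601 tilt [-0. -0.]
 shift now-axes [ 1.  -0.7 95.2]  shift after turn [ 1.  -0.8 95.2] turn -0.03
blk 887 [ 0.4193 -0.0532  0.148 ] [ 0.441  -0.0367  0.1562] mid [ 0.4301 -0.0449  0.1521] ((430.2586975097656, -44.904205322265625), (15.850809097290039, 21.652292251586914), 87.92311096191406)
```

View pics/w17.png

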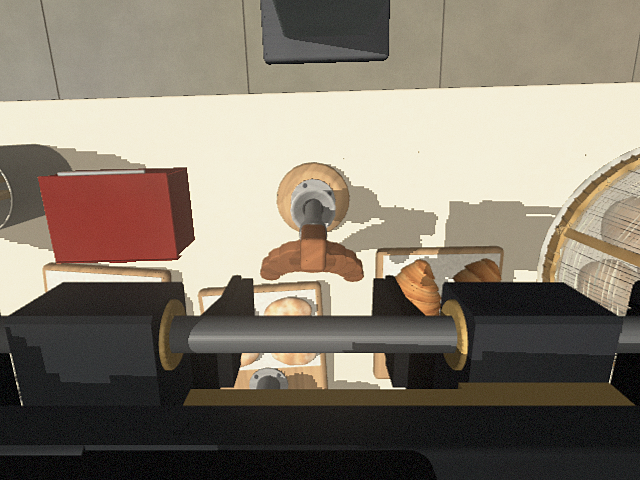

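Aligned (yaw ≈ −2). Straight down and grip.

>>> servo_tool:
  increments:
    - [0.4,[0,0,15],0.0]
    - [0.4,[0,0,30],0]
    - [0.4,[0,0,25],0]
    - [0.4,[0,0,15],0]
    - [0.4,[0,0,8],0]

```text
time_s: 29.15
position: [0.4292, -0.0445, 0.1267]
tcp_rot: [[-1.0, 0.028, -0.001], [0.028, 1.0, 0.0], [0.001, 0.0, -1.0]]
force: [0.3, 0.0, -0.1]
opening: 0.601
```

>>> servo_tool:
  increments:
    - [0.4,[0,0,2],0]
    - [0.4,[0,0,0],0]

```text
time_s: 29.4
position: [0.4293, -0.0444, 0.1258]
tcp_rot: [[-1.0, 0.028, 0.001], [0.028, 1.0, -0.0], [-0.001, -0.0, -1.0]]
force: [-0.1, 0.2, 0.4]
opening: 0.604
```

>>> servo_tool:
  increments:
    - [0.7,[0,0,0],0]
    - [1,[0,0,0],0]
    - [1,[0,0,0],0]
    - [1,[0,0,0],0]
    - [1,[0,0,0],0]

```text
time_s: 30.02
position: [0.4288, -0.0443, 0.1256]
tcp_rot: [[-1.0, 0.028, 0.0], [0.028, 1.0, -0.0], [-0.0, -0.0, -1.0]]
force: [-0.7, -0.5, -0.2]
opening: 0.186
```

>>> servo_tool:
  increments:
    - [1,[0,0,0],0]
    - [1,[0,0,0],0]

```text
time_s: 30.28
position: [0.4289, -0.0443, 0.1256]
tcp_rot: [[-1.0, 0.028, 0.0], [0.028, 1.0, -0.0], [-0.0, -0.0, -1.0]]
force: [-0.5, -1.3, 0.4]
opening: 0.183
```

>>> servo_tool:
  increments:
    - [1,[0,0,-5],0]
    - [1,[0,0,-15],0]
    - [1,[0,0,-25],0]
    - [1,[0,0,-30],0]
    - [1,[0,0,-17],-1]

```text
time_s: 30.9
position: [0.429, -0.0443, 0.219]
tcp_rot: [[-1.0, 0.01, 0.001], [0.01, 1.0, -0.0], [-0.001, -0.0, -1.0]]
force: [-0.5, -0.8, -2.3]
opening: 0.181
```

>>> servo_tool:
  increments:
    - [1,[0,0,0],0]
    - [1,[0,0,0],0]

```text
time_s: 31.15
position: [0.4281, -0.044, 0.2169]
tcp_rot: [[-1.0, 0.011, -0.001], [0.011, 1.0, 0.001], [0.001, 0.001, -1.0]]
force: [-0.0, 0.7, -1.5]
opening: 0.176
```

```bash
python3 -c "
from h import *
go(.589,.0785,.215,-.6)
stem(.427,-.045,.09,.22)"
```

```text
t 31.15 pos [428.1 -44.  216.9] h -0.63 F [-0.   0.7 -1.5] op 0.176 tilt [0.001 0.001]
 shift now-axes [-159.5  124.3    1.8]  shift after turn [-159.6  124.2    1.9] turn -0.03
stem z 0.11 84 [ 0.42   -0.0483  0.1212]
stem z 0.13 92 [ 0.4212 -0.0481  0.1405]
stem z 0.15 95 [ 0.4224 -0.0487  0.1607]
stem z 0.17 98 [ 0.4247 -0.0482  0.1801]
stem z 0.19 235 [ 0.4329 -0.0516  0.2011]
stem z 0.21 61 [ 0.4257 -0.0491  0.2134]
```

>>> servo_tool:
  increments:
    - [1,[-20,15,0],0]
    - [1,[-40,31,0],0]
    - [1,[-45,35,0],0]
    - [1,[-36,28,0],0]
    - [1,[-20,15,0],0]

```text
time_s: 31.82
position: [0.5922, 0.0796, 0.2157]
tcp_rot: [[-1.0, 0.009, -0.002], [0.009, 1.0, 0.0], [0.002, 0.0, -1.0]]
force: [-0.7, -0.3, -2.0]
opening: 0.184
```

>>> servo_tool:
  increments:
    - [1,[0,0,0],0]
    - [1,[0,0,5],0]
    - [1,[0,0,5],0]
    - [1,[0,0,5],0]
    - [1,[0,0,0],0]

```text
time_s: 32.45
position: [0.5905, 0.0776, 0.2021]
tcp_rot: [[-1.0, 0.011, -0.001], [0.011, 1.0, 0.0], [0.001, 0.0, -1.0]]
force: [0.4, 0.3, -1.7]
opening: 0.183
```

```bash
python3 -c "
from h import *
go(.5905,.0785,.125,-.6)
stem(.588,.078,.08,.2)
im,d=bot.capture('wrist');cv2.imwrite('pics/w18.png',im)"
```

```text
t 32.45 pos [590.5  77.6 202.1] h -0.66 F [ 0.4  0.3 -1.7] op 0.183 tilt [0.001 0.   ]
 shift now-axes [-0.1  0.9 77.1]  shift after turn [-0.   0.9 77.1] turn -0.06
stem z 0.08 10 [0.5829 0.0749 0.0983]
stem z 0.1 71 [0.5817 0.0738 0.1099]
stem z 0.12 71 [0.5831 0.0737 0.1306]
stem z 0.14 75 [0.5851 0.0732 0.1495]
stem z 0.16 79 [0.5876 0.0734 0.1702]
stem z 0.18 156 [0.5918 0.0707 0.1884]
```

View pics/w18.png

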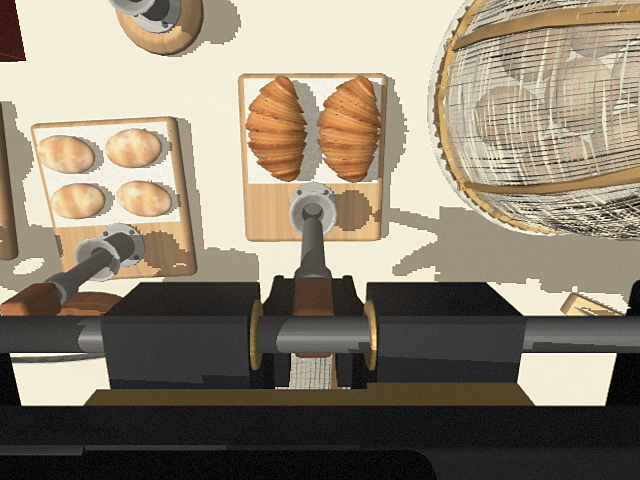

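Centred over the mouth. Lower.

>>> servo_tool:
  increments:
    - [1,[0,0,15],0]
    - [1,[0,0,15],0]
    - [1,[0,0,7],0]
    - [1,[0,0,7],0]
    - [1,[0,0,7],0]

```text
time_s: 33.17
position: [0.5913, 0.078, 0.1511]
tcp_rot: [[-1.0, 0.011, 0.0], [0.011, 1.0, -0.0], [-0.0, -0.0, -1.0]]
force: [1.0, 0.8, -1.3]
opening: 0.182
```

>>> servo_tool:
  increments:
    - [1,[0,0,7],0]
    - [1,[0,0,6],0]
    - [1,[0,0,5],0]
    - [1,[0,0,4],0]
    - [1,[0,0,0],0]

```text
time_s: 33.8
position: [0.5906, 0.078, 0.1291]
tcp_rot: [[-1.0, 0.011, -0.001], [0.011, 1.0, 0.0], [0.001, 0.0, -1.0]]
force: [-0.6, -0.3, -1.7]
opening: 0.177
```

>>> servo_tool:
  increments:
    - [1,[0,0,3],0]
    - [1,[0,0,0],0]

```text
time_s: 34.05
position: [0.5906, 0.078, 0.1262]
tcp_rot: [[-1.0, 0.011, -0.001], [0.011, 1.0, 0.0], [0.001, 0.0, -1.0]]
force: [-2.0, -0.2, -1.0]
opening: 0.183
```

>>> servo_tool:
  increments:
    - [0.4,[0,0,0],0]
    - [0.4,[0,0,0],0]
    - [0.4,[0,0,0],0]
    - [0.4,[0,0,0],0]
    - [0.4,[0,0,-20],0]

```text
time_s: 34.67
position: [0.59, 0.078, 0.1454]
tcp_rot: [[-1.0, 0.011, -0.004], [0.011, 1.0, 0.0], [0.004, 0.0, -1.0]]
force: [0.1, -0.4, -0.1]
opening: 0.585
```

>>> servo_tool:
  increments:
    - [0.4,[0,0,-40],0]
    - [0.4,[0,0,-40],0]
    - [0.4,[0,0,0],0]

```text
time_s: 35.05
position: [0.5938, 0.0779, 0.2304]
tcp_rot: [[-1.0, 0.011, 0.009], [0.011, 1.0, -0.0], [-0.009, -0.0, -1.0]]
force: [0.7, -0.1, -0.1]
opening: 0.596
```

```bash
python3 -c "
from h import *
go(.59,.0785,.35,0)
im,d=bot.capture('wrist');cv2.imwrite('pics/w19.png',im);blk(.588,.078,A=cloud('wrist',d))"
```

```text
t 35.05 pos [593.8  77.9 230.4] h -0.61 F [ 0.7 -0.1 -0.1] op 0.596 tilt [-0.009 -0.   ]
 shift now-axes [   2.7    0.5 -119.6]  shift after turn [   3.8    0.6 -119.6] turn -0.61
blk 779 [0.5793 0.0701 0.148 ] [0.6006 0.0855 0.1533] mid [0.5899 0.0778 0.1507] ((589.921142578125, 77.80534362792969), (15.38691520690918, 21.30219078063965), 89.81907653808594)
```

View pics/w19.png

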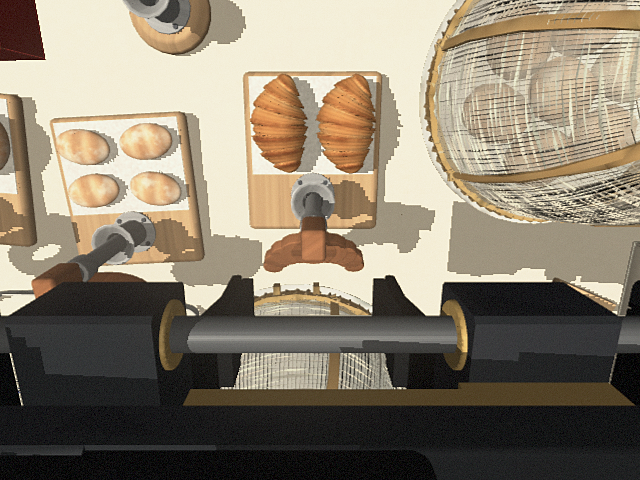

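Placed. Move clear (up, then left toward the start) to check everything with the fixed cameras.

>>> servo_tool:
  increments:
    - [0.4,[0,0,-50],0]
    - [0.4,[0,0,-50],0]
    - [0.4,[40,30,0],0]
    - [0.4,[40,45,0],0]
    - [0.4,[40,45,0],0]

```text
time_s: 35.72
position: [0.4705, 0.2, 0.325]
tcp_rot: [[-1.0, 0.012, -0.003], [0.012, 1.0, -0.0], [0.003, -0.0, -1.0]]
force: [0.0, 0.5, 0.8]
opening: 0.601
```

>>> servo_tool:
  increments:
    - [0.4,[40,45,0],0]
    - [0.4,[40,45,0],0]
    - [0.4,[20,50,0],0]
    - [0.4,[0,40,0],0]
    - [0.4,[0,0,0],0]

```text
time_s: 36.35
position: [0.3734, 0.3822, 0.3248]
tcp_rot: [[-1.0, 0.007, -0.002], [0.007, 1.0, -0.001], [0.002, -0.001, -1.0]]
force: [-0.5, -0.9, -1.0]
opening: 0.602
```

```bash
python3 -c "
from h import *
go(.59,.0785,.35,0)
im,d=bot.capture('top');cv2.imwrite('pics/top20.png',im);A=cloud('top',d)
for n,x,y,b in (('cres',.588,.077,-.5),('oval',.623,-.097,2.3),('ring',.599,-.262,-6)):
    blk(x,y,A=A)
    W=A.reshape(-1,3);q=np.hypot(W[:,0]-x+.004,W[:,1]-y)
    P=W[(W[:,2]>.066)&(W[:,2]<.130)&(q<.095)&(q>.022)&(W[:,0]>x-.009)]
    k=np.linalg.lstsq(np.c_[P[:,:2],np.ones(len(P))],P[:,2],rcond=None)[0]
    print(n,'slope dir',np.degrees(np.arctan2(-k[1],-k[0])).round(1),'board',b)
im,d=bot.capture('scene');cv2.imwrite('pics/s20.png',cv2.resize(im[60:390,150:550],None,fx=1.8,fy=1.8))
for t in ('water_glass','stirrer_tin'):
    r=bot.trace('scene',t)[0];print(t,r['bbox'],r['p'])
"
```

```text
t 36.35 pos [373.4 382.2 324.8] h -0.4 F [-0.5 -0.9 -1. ] op 0.602 tilt [ 0.002 -0.001]
 shift now-axes [-218.7 -302.2  -25.3]  shift after turn [-216.6 -303.7  -25.2] turn -0.4
blk 112 [0.5837 0.0689 0.1481] [0.6042 0.0851 0.155 ] mid [0.594  0.077  0.1515] ((593.9656982421875, 77.0098876953125), (16.244298934936523, 20.483922958374023), 89.74708557128906)
cres slope dir -0.8 board -0.5
blk 125 [ 0.6148 -0.1055  0.148 ] [ 0.6364 -0.0903  0.1552] mid [ 0.6256 -0.0979  0.1516] ((625.583984375, -97.90966033935547), (21.700292587280273, 15.20731258392334), 0.42603111267089844)
oval slope dir 2.1 board 2.3
blk 124 [ 0.592  -0.2712  0.1483] [ 0.6127 -0.2544  0.1553] mid [ 0.6023 -0.2628  0.1518] ((602.3695068359375, -262.9859619140625), (16.44356346130371, 20.56089973449707), 86.64056396484375)
ring slope dir -5.5 board -6
water_glass [287.1, 277.1, 355.4, 379.3] 0.6
stirrer_tin [251.4, 234.2, 301.1, 350.9] 0.71
```

View pics/s20.png

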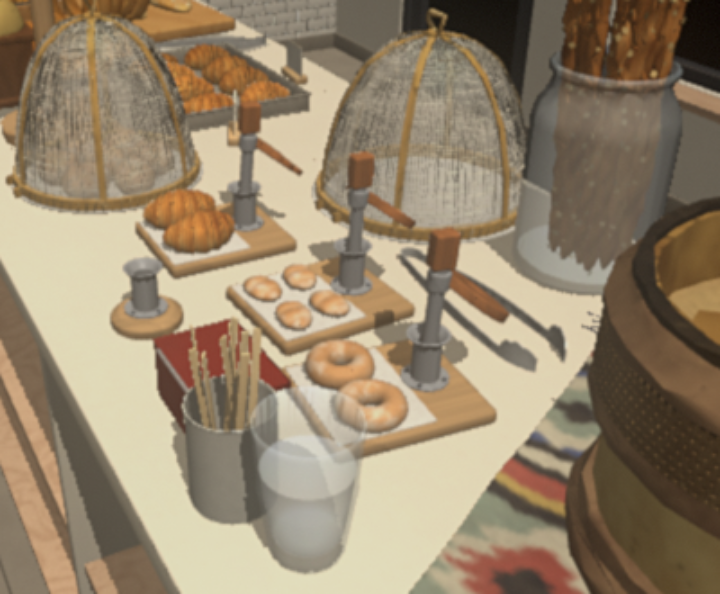

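View pics/top20.png

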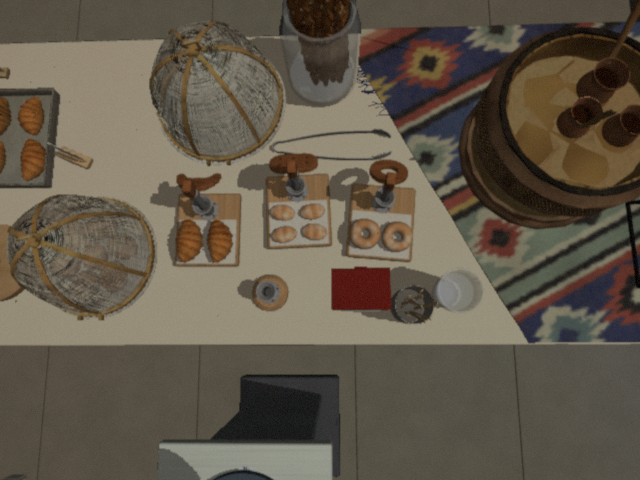

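```bash
python3 -c "
from rig import bot
print(bot.hand_in())"
```

```text
the job is handed in; nothing more can be done
None
```

All three signs are in their matching boards and the spare holder is empty. The job is handed in, at about 36 s of the 112 s allowed. I parked the crescent in the spare holder, moved the ring to the ring-cookie board and the oval to the biscuit board, then put the crescent in the croissant board.

My last checks, with the arm moved clear of everything:
- **Seating:** the tops of the sign blocks are at about 152–155 mm, the same height as when they stood in their sleeves at the start.
- **Squareness:** each sign's slope direction is within about 1° of its board (crescent −0.8° against −0.5°, oval 2.1° against 2.3°, ring −5.5° against −6°).
- **Lean:** the blocks stand about 6–9 mm toward the panel side of the sleeve axis. That is roughly 0.05–0.07 rad of play in the sleeves, within the 0.15 rad limit.
- **Glass and tin:** both stand where they were; the found outlines changed by only a few pixels.

The top and wrist cameras disagreed by 3–5 mm along x. That was small enough for the flared mouths to take up. The hand-in gave no verdict, so I have only these checks to go on.

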